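# Put three dye brushes away: two into spring clips, one on a shared hook

## Task

Work is over: put the three brushes lying on the table away to dry. Press the thick and the slim round-handled brush, bristles downhill, each into the free pair of spring clips of its size on the sloping rack, until both clips have snapped round the handle and it lies fully home. Hang the flat brush by its wire loop on the hook next to the one already there, without knocking that one off, so that both hang straight down, and leave everything else as it stands.

Things in the scene. Friction and masses are not known exactly. Their poses are not given: they have to be found in the camera images.
- wash_mid (a point): Thick round-handled brush lying on the table, about 70 g: straight round bamboo handle, 18 mm diameter, 110 mm long, dark knob (22 mm diameter, 10 mm long) at one end, copper-bound flat head and straw bristles at the other. Point: middle of the handle on its axis, 11 mm above the table. x along the handle towards the knob, z up, square to the flat of the head.
- wash_knob (a point): End of the thick brush's knob, 65 mm from the middle of its handle (at +x). At the other end, -x, the bound head, 34 mm wide, 22 mm thick and 24 mm long, begins 55 mm from the middle, then come 34 mm of bristles, as wide, which end 113 mm from the middle.
- hake_mid (a point): Flat one-piece wooden brush lying flat on the table, about 80 g: handle 70 mm long, 28 mm wide, 14 mm thick; 60 mm wide head and pale bristles at one end (the head begins 35 mm from this point, the bristles end at 87 mm), steel wire loop at the other. Point: middle of the handle, half-way through it, 7 mm above the table. x along the brush towards the loop, z up out of its flat face.
- hake_loop (a point): Far end (apex) of the flat brush's stiff wire hanging loop, on the wire's axis, 73 mm along +x from the middle of the handle. The loop lies in the plane of the brush: 4 mm wire, opening 25 mm wide and 36 mm long.
- wide_seat (a point): Free place with two LARGE spring clips on the sloping rack; the other two strips have small ones. Point: where the middle of the 18 mm handle lies, on its axis, when fully home, 115 mm above the table. x along the handle's place, uphill, away from the robot, 33 degrees (0.58 rad) off level; z square to the slope, up towards the robot. The handle is pressed in along -z: 7 to 13 N, then it snaps home.
- clip_low (a point): Lower large clip, 35 mm downhill (-x) of wide_seat; its twin stands 35 mm uphill. Each is 12 mm long along x, which leaves 58 mm free between them. Two sprung steel arms: lips 22 mm apart at 12 mm above the handle's axis, throat 12 mm wide at 6 mm above it. The strip's wood, 46 mm wide, lies 24 mm below the axis. The three strips are 70 mm apart, their order varies; axes as wide_seat.
- hook_mid (a point): Middle of the straight rod (5 mm steel) of the hook on the dark wooden stand, on its axis, 225 mm above the table. x level along the rod to the post, whose face is at +35 mm; the rod runs towards the robot to -30 mm and there turns up into a tip 18 mm high, 5 mm farther out. z up. The stand's base is 130 x 110 x 18 mm; the round post, 14 mm thick, ends 37 mm above the rod.
- hung_loop (a point): Top (apex) of the wire loop of the narrower flat brush (44 mm head, 160 mm long, 14 mm thick, 60 g) that already hangs on the hook, about 20 mm from hook_mid towards the post. z up; its flat faces look along x.
- slim_mid (a point): Slim round-handled brush lying on the table, about 30 g: straight round wooden handle, 12 mm diameter, 110 mm long, knob (14 mm diameter, 8 mm long) at one end, flat brass ferrule and pale bristles at the other. Point: middle of the handle on its axis, 7 mm above the table. x along the handle towards the knob, z up, square to the flat of the ferrule.
- slim_knob (a point): End of the slim brush's knob, 63 mm from the middle of its handle (at +x). At the other end, -x, the ferrule, 20 mm wide, 14 mm thick and 18 mm long, begins 55 mm from the middle, then come 26 mm of bristles, as wide, which end 99 mm from the middle.
- small_seat (a point): Free place with two SMALL spring clips on the sloping rack (the third strip, with small clips too, is taken by a twin brush). Point: where the middle of the 12 mm handle lies, on its axis, when fully home, 115 mm above the table; axes as wide_seat. Clips of the same form, two thirds the size, also 12 mm long along x, at -35 and +35 mm: lips 15 mm apart 8 mm above the axis, throat 8 mm; 5 to 9 N to press in.
- dried: Bystander: the slim brush with dark bristles held in the other pair of small clips; origin on its axis at the middle of the handle.
- dish: Bystander: low white pigment dish, 80 mm across, 14 mm high; origin under its centre.
- dropper: Bystander: small amber bottle, 34 mm across, 85 mm high; origin under its centre.
- jar: Bystander: glass jar, 60 mm across, 75 mm high; origin under its centre.
- bowl: Bystander: blue bowl, 100 mm across, 45 mm high; origin under its centre.
- weight: Bystander: brass paperweight 150 x 26 x 18 mm with a small knob; origin under its centre.

How it is judged:
By the outcome, as a careful person would: the job done as asked, in the order asked, and still so for the second after the job is handed in, with the robot touching nothing.
It also fails if it takes over 72 s, if anything falls off the work surface, if the arm or the gripper's body presses on something with over 40 N, if the wrist force passes 120 N, or if a joint passes its speed limit or range.

## Robot

A 7-joint arm with a two-finger parallel gripper is mounted at the origin on the work surface. World frame = base frame: x ahead of the robot, y to its left, z up, the work surface at z = 0. Lengths are in m, angles in degrees, forces in N, time in s.
With the tool pointing down it reaches from about 0.4 to 0.85 m from the base axis. Payload 4.5 kg.
Tool frame: the origin (TCP) lies at the very end of the fingers, on their centre line; the grasp point (between the pads) lies 19 mm behind it; y points along the fingers, z is the direction in which the jaws open and shut, and the axes are right-handed (so a half turn about y gives the same grasp; the last joint's range is limited). The gripper opens to 88 mm and grips with 3 to 60 N. Pads are 18 mm wide; open, the fingers measure 123 mm over their backs; the gripper's body (75 mm by 187 mm) begins 45 mm behind the grasp point.
Start: joints at [-71.574, 39.483, -11.15, 89.685, 9.013, 51.709, -12.324], TCP at [0.177, 0.599, 0.239] pointing down, gripper open.
Joint ranges: [-172.22, 172.22], [-26.19, 119.32], [-84.43, 86.54], [7.71, 146.69], [-57.33, 237.33], [2.42, 119.75], [-152.13, 152.13]. Speed limits (degrees/s): [147.25, 147.25, 180, 180, 180, 180, 180].

## Interface

Orientations are given as [roll, pitch, yaw] about the fixed x, y, z axes, in that order (R = Rz(yaw) Ry(pitch) Rx(roll)).
In Python, from cell import bot gives the robot as it stands.
- The arm moves only by the tool move_arm, never from a script. Its argument "moves" is a list of rows, each a list of 5 numbers: the closure in counts, from 0 (fully open) to 255 (shut), then the shift along the tool's x, y, z in m, then the turn about the tool's y in rad. In form: [[hand, x, y, z, twist], ...]. A call has 1 to 8 rows; each row shifts and turns the commanded pose from where the row before left it, along the tool's axes as they then stand; what a row does not reach is not made up. A row lasts 1/12 s, in which the tool goes at most 41.7 mm and 7.16 degrees, less where a joint would pass 70% of its speed; a pose out of reach is approached as far as the arm can. A call with a gripper value outside its range is refused whole. The fingers move at their own pace and stop on an object; the grip force is fixed at half the most. Time passes only in rows, so rows that do not move let the fingers close. It gives the time, the measured TCP pose, the force and the opening at its end, in the units of the state.
- bot.get_state(): the state, without advancing time (a new reading comes with each control period).
- bot.camera(name): name is "scene" or "top"; returns the picture (400x640x3 uint8, red, green, blue); there is no depth.
- bot.camera_info(name): a dict with "fovy" (degrees; the focal length in pixels is half the picture's height over the tangent of half this angle, whatever the lens; pixels are square), "cx", "cy" (the principal point, pixels), "world_from_camera" (4x4, takes a point from camera to world coordinates). Camera axes: x right, y up, looking along -z (the intrinsics and any distortion apply to the point x, -y, -z); pixel columns grow to the right and rows downward; lengths in m; the calibration is good to about 2 mm. A picture is of the moment at which its call begins. camera_info takes no time and is no camera call.
- bot.close_job(): hands the job in, once; it reports no verdict.
The state is a dict: "time": time; "q": joint angles; "qd": joint speeds; "tau": joint torques, N m; "eef_pos": TCP position; "tool_rot": TCP orientation; "force": force on the tool from outside, world axes, zero at the start; "ft_torque": the same for the moment, N m; "finger_gap": finger opening in m.
Only numpy, scipy, OpenCV 4.12 (cv2) and the standard library are available. Lean on these libraries where they do the work, as an engineer would, in place of code of your own. Each camera call takes 0.05 s, during which the arm holds its last target.

## Working session

There is one attempt and no reset: what is moved stays moved. The work goes in short steps, Python scripts to look and compute and a tool call to move; the robot and the scene stay as the last step left them, time stands still between calls to the robot, and variables do not carry over. Pictures are saved under pics/ and viewed, and the job is handed in when it is done.

Besides the shell and the picture viewer there is one more tool, called as name([rows], argument=value, ...), one row to a line, values as JSON. move_arm: Moves the arm, as the interface text tells. Its arguments: {"type":"object","properties":{"moves":{"type":"array"}},"required":["moves"]}

```bash
ls; mkdir -p pics; python3 - <<'E'
from cell import bot
import cv2,json
for n in("scene","top"):
    im=bot.camera(n); cv2.imwrite(f"pics/{n}0.png",im[:,:,::-1])
    i=bot.camera_info(n); print(n,i)
s=bot.get_state(); print(s)
E
```

```text
pics
scene {'fovy': 49.5873163222688, 'cx': 322.98226603788123, 'cy': 194.87618332183516, 'world_from_camera': array([[ 0.79680092, -0.43446323,  0.41994047,  1.05298785],
       [ 0.60391601,  0.54978523, -0.57708029, -0.65119363],
       [ 0.0198431 ,  0.71342688,  0.70044867,  0.96111237],
       [ 0.        ,  0.        ,  0.        ,  1.        ]])}
top {'fovy': 46.38023447864808, 'cx': 327.90663831919125, 'cy': 204.12301815173825, 'world_from_camera': array([[ 5.53844489e-04,  9.97954240e-01, -6.39298748e-02,
         4.77583759e-01],
       [-9.99910585e-01,  1.40682676e-03,  1.32982234e-02,
         1.46160302e-02],
       [ 1.33609567e-02,  6.39167933e-02,  9.97865787e-01,
         1.55421024e+00],
       [ 0.00000000e+00,  0.00000000e+00,  0.00000000e+00,
         1.00000000e+00]])}
{'time': 0.1, 'q': array([-71.57617798,  39.52735979, -11.14582757,  89.73773554,
         9.01209666,  51.7080575 , -12.32412075]), 'qd': array([-0.02644793, -0.20438713,  0.03069408, -0.03995455, -0.0306852 ,
       -0.00519225, -0.11691913]), 'tau': array([-4.20637560e-03, -5.28500926e+01, -1.27189022e+00, -1.53838331e+01,
       -5.25725016e-02,  1.97922534e-03,  3.54833458e-05]), 'eef_pos': array([0.17725175, 0.59876552, 0.23800707]), 'tool_rot': array([-9.00911947e+01, -5.71776672e-03, -1.64826235e+01]), 'force': array([-0.7442065 , -0.08542126,  0.36884866]), 'ft_torque': array([ 0.01868818,  0.01898627, -0.00616965]), 'finger_gap': 0.08807358240460798}
```

View pics/scene0.png

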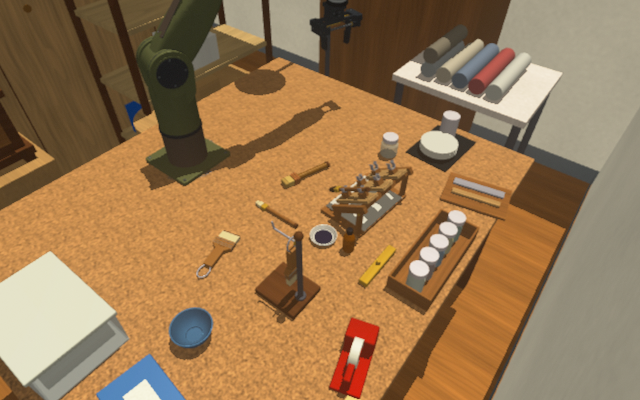

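View pics/top0.png

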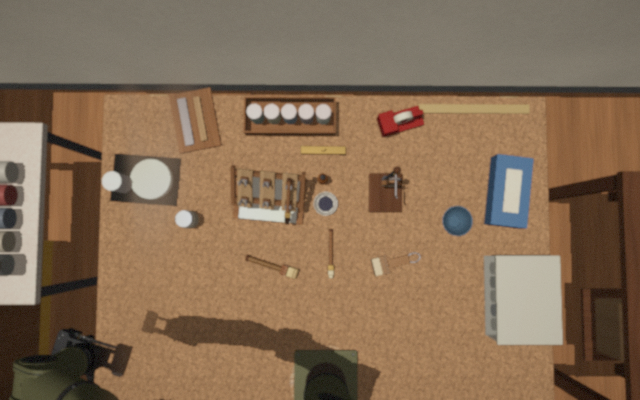

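```bash
cat > h.py <<'E'
import numpy as np, cv2
from cell import bot
def K(n):
    i=bot.camera_info(n); f=200/np.tan(np.radians(i['fovy'])/2); return f,i['cx'],i['cy'],np.array(i['world_from_camera'])
def ray(n,u,v):
    f,cx,cy,T=K(n); d=T[:3,:3]@np.array([(u-cx)/f,-(v-cy)/f,-1.]); return T[:3,3],d/np.linalg.norm(d)
def onz(n,u,v,z):
    o,d=ray(n,u,v); return o+d*(z-o[2])/d[2]
def proj(n,p):
    f,cx,cy,T=K(n); c=T[:3,:3].T@(np.asarray(p,float)-T[:3,3]); return np.array([cx+f*c[0]/-c[2], cy-f*c[1]/-c[2]])
def tri(uv1,uv2):
    o1,d1=ray('scene',*uv1);o2,d2=ray('top',*uv2)
    A=np.stack([d1,-d2],1); t=np.linalg.lstsq(A,o2-o1,rcond=None)[0]
    a=o1+d1*t[0];b=o2+d2*t[1]; return (a+b)/2,np.linalg.norm(a-b)
def crop(im,x0,y0,x1,y1,s,name,grid=10):
    c=cv2.resize(im[y0:y1,x0:x1,::-1],None,fx=s,fy=s,interpolation=cv2.INTER_CUBIC)
    if grid:
        for x in range((x0//grid+1)*grid,x1,grid):
            cv2.line(c,((x-x0)*s,0),((x-x0)*s,4),(255,255,255),1)
            if x%20==0: cv2.putText(c,str(x),((x-x0)*s-8,14),0,.35,(255,255,255),1)
        for y in range((y0//grid+1)*grid,y1,grid):
            cv2.line(c,(0,(y-y0)*s),(4,(y-y0)*s),(255,255,255),1)
            if y%20==0: cv2.putText(c,str(y),(6,(y-y0)*s+4),0,.35,(255,255,255),1)
    cv2.imwrite(name,c)
E
python3 - <<'E'
import cv2
from h import *
s=cv2.imread('pics/scene0.png')[:,:,::-1];t=cv2.imread('pics/top0.png')[:,:,::-1]
crop(t,225,160,345,290,5,'pics/a.png'.replace('a','c_t1')) if 0 else crop(t,225,160,345,285,4,'pics/t1.png')
crop(t,345,160,485,285,5,'pics/t2.png')
crop(s,270,140,430,260,5,'pics/s1.png')
crop(s,180,190,330,310,5,'pics/s2.png')
E
```

```text
(no output)
```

View pics/t1.png

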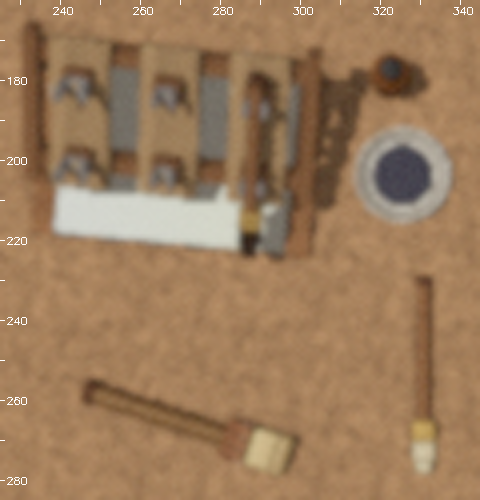

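View pics/t2.png

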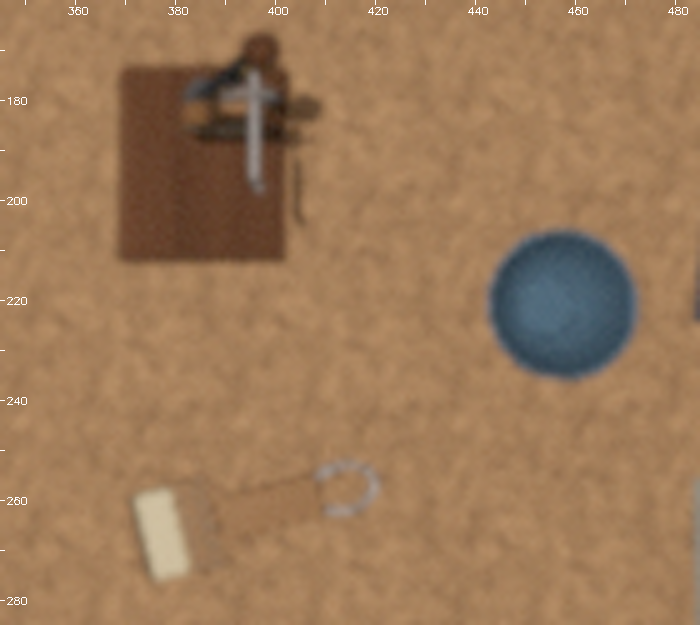

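View pics/s1.png

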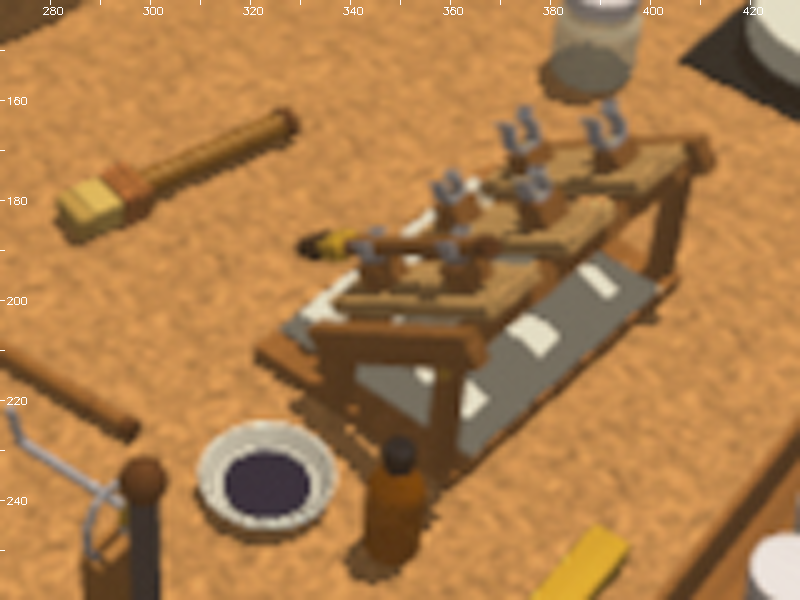

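View pics/s2.png

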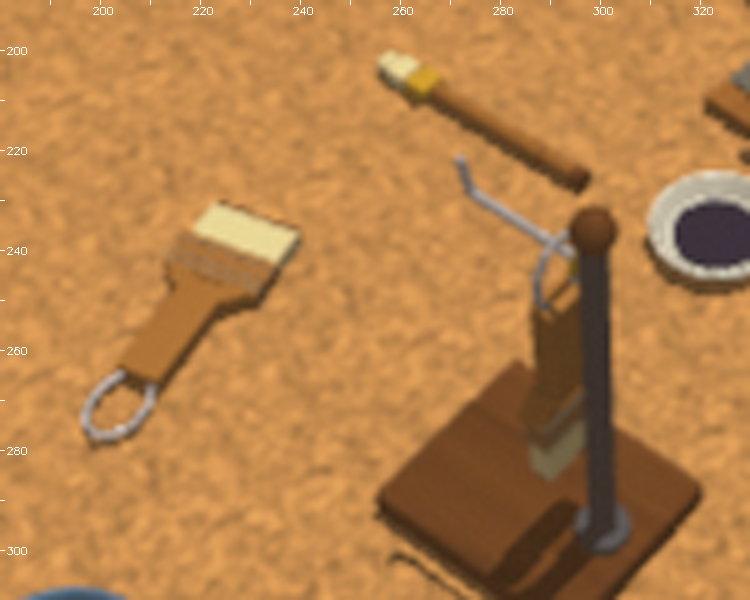

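```bash
python3 - <<'E'
import cv2
from h import *
s=cv2.imread('pics/scene0.png')[:,:,::-1];t=cv2.imread('pics/top0.png')[:,:,::-1]
hs=cv2.cvtColor(s,cv2.COLOR_RGB2HSV);ht=cv2.cvtColor(t,cv2.COLOR_RGB2HSV)
for n,h,pts in(('s',hs,[(300,172),(288,182),(315,165),(275,212),(262,206),(257,204),(215,255),(225,237)]),('t',ht,[(262,263),(290,272),(330,245),(330,266),(331,275),(395,259),(377,267),(310,240),(375,240)])):
    for p in pts: print(n,p,h[p[1],p[0]])
a=cv2.resize(t[248:283,238:308,::-1],None,fx=10,fy=10,interpolation=cv2.INTER_CUBIC)
cv2.imwrite('pics/za.png',a)
E
```

```text
s (300, 172) [ 15 155 186]
s (288, 182) [ 20 156 190]
s (315, 165) [ 15 153 192]
s (275, 212) [ 15 177 163]
s (262, 206) [ 20 197 199]
s (257, 204) [ 20 102 158]
s (215, 255) [ 15 174 177]
s (225, 237) [ 23  90 234]
t (262, 263) [ 15 124 142]
t (290, 272) [ 20  83 206]
t (330, 245) [ 13 137 141]
t (330, 266) [ 20 131 191]
t (331, 275) [ 21  60 191]
t (395, 259) [ 14 123 158]
t (377, 267) [ 20  58 206]
t (310, 240) [ 14 111 168]
t (375, 240) [ 15 115 162]
```

View pics/za.png

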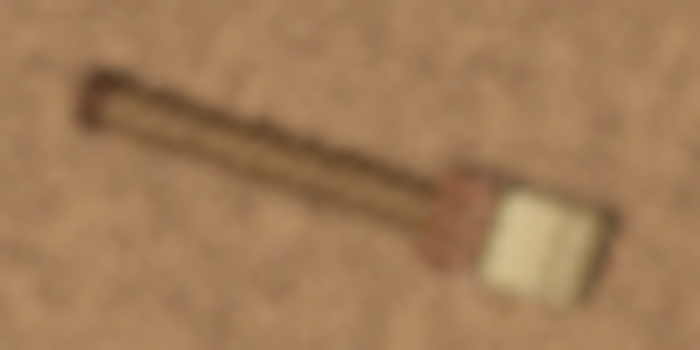

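```bash
python3 - <<'E'
import cv2
from h import *
s=cv2.imread('pics/scene0.png')[:,:,::-1];t=cv2.imread('pics/top0.png')[:,:,::-1]
k=onz('top',246.2,258,.011);b=onz('top',297.5,273.6,.011);print('wash top',k,b,np.linalg.norm(k-b))
k=onz('scene',327.8,164.4,.011);b=onz('scene',284,184.4,.011);print('wash sc',k,b,np.linalg.norm(k-b))
for nm,im,(x0,y0,x1,y1),sc in(('zb',s,(275,150,340,195),10),('zc',t,(320,220,345,285),9),('zd',s,(245,190,305,235),10),('ze',t,(365,245,430,285),10),('zf',s,(185,220,250,285),9)):
    cv2.imwrite(f'pics/{nm}.png',cv2.resize(im[y0:y1,x0:x1,::-1],None,fx=sc,fy=sc,interpolation=cv2.INTER_CUBIC))
E
```

```text
wash top [0.39895985 0.26202753 0.011     ] [0.34806528 0.09362038 0.011     ] 0.17592960346927172
wash sc [0.40742461 0.25870639 0.011     ] [0.35640553 0.09229411 0.011     ] 0.17405744791701028
```

View pics/zb.png

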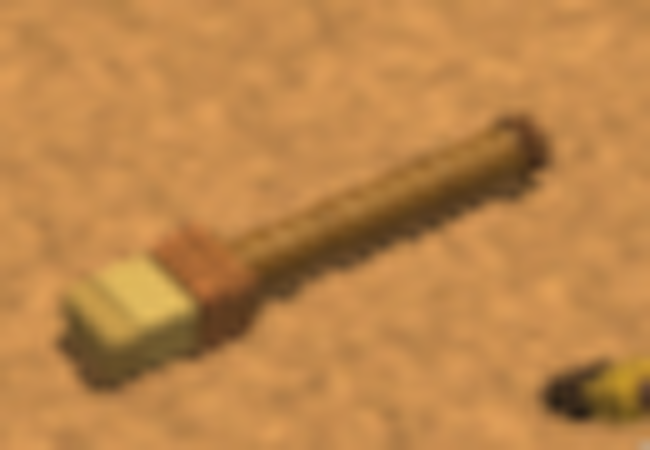

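View pics/zc.png

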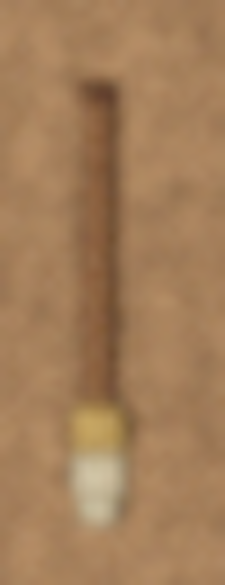

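View pics/zd.png

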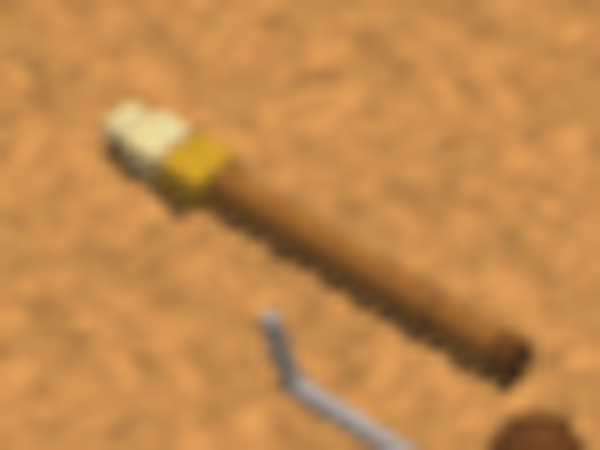

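View pics/ze.png

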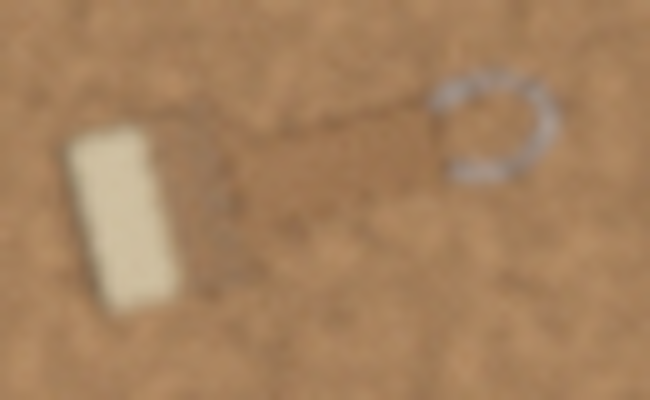

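View pics/zf.png

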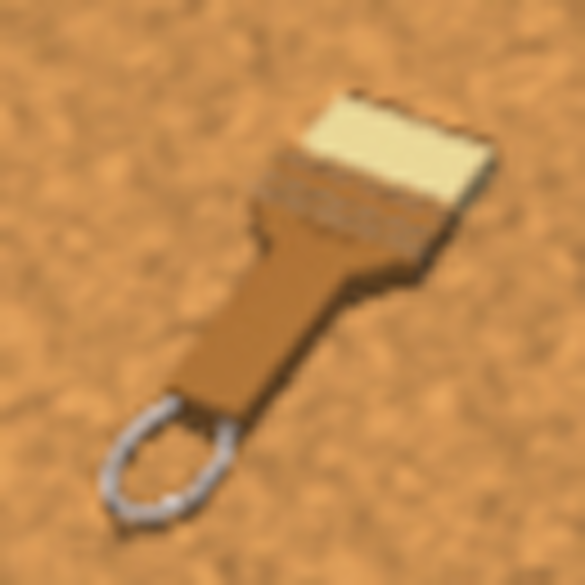

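```bash
python3 - <<'E'
import cv2
from h import *
s=cv2.imread('pics/scene0.png');t=cv2.imread('pics/top0.png')
p=[0.177,0.599,0.239]
for n,im in(('scene',s),('top',t)):
    u=proj(n,p);print(n,u, bot.camera_info(n).keys())
    im=cv2.resize(im,None,fx=1,fy=1)
u=proj('top',p).astype(int);U=proj('scene',p).astype(int)
def cr(im,u,r=45):
    x0=max(0,u[0]-r);y0=max(0,u[1]-r); c=im[y0:y0+2*r,x0:x0+2*r].copy(); c=cv2.resize(c,None,fx=6,fy=6,interpolation=cv2.INTER_CUBIC)
    return c,x0,y0
for n,im,uu in(('t',t,proj('top',p)),('s',s,proj('scene',p))):
    c,x0,y0=cr(im,uu.astype(int)); q=((uu-[x0,y0])*6).astype(int); cv2.drawMarker(c,tuple(int(v) for v in q),(0,0,255)); cv2.imwrite(f'pics/tcp_{n}.png',c)
E
```

```text
scene [334.57099138  44.84374238] dict_keys(['fovy', 'cx', 'cy', 'world_from_camera'])
top [109.23722535 343.30346834] dict_keys(['fovy', 'cx', 'cy', 'world_from_camera'])
```

View pics/tcp_t.png

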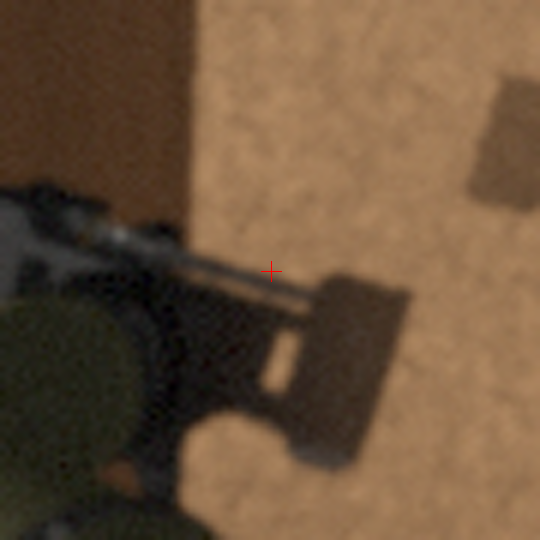

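View pics/tcp_s.png

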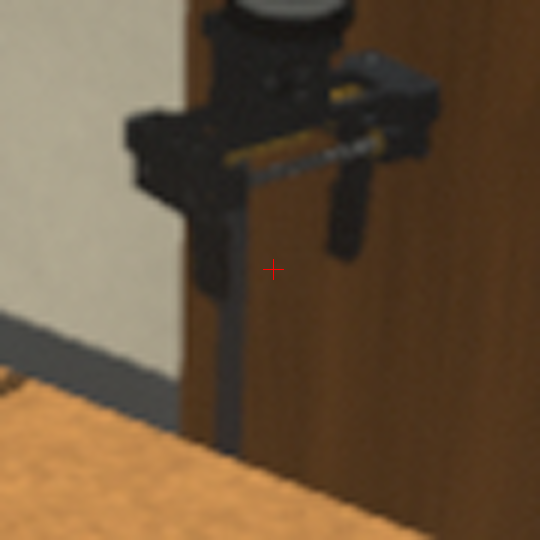

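```bash
python3 - <<'E'
import cv2
from h import *
s=cv2.imread('pics/scene0.png');t=cv2.imread('pics/top0.png')
def ell(im,x0,y0,x1,y1,f):
    h=cv2.cvtColor(im,cv2.COLOR_BGR2HSV)[y0:y1,x0:x1]
    m=f(h).astype(np.uint8)*255
    c,_=cv2.findContours(m,cv2.RETR_EXTERNAL,cv2.CHAIN_APPROX_NONE); c=max(c,key=cv2.contourArea)
    e=cv2.fitEllipse(cv2.convexHull(c)); return e[0][0]+x0,e[0][1]+y0,e[1]
dish=lambda h:(h[...,1]<85)
for n,im,b in(('top',t,(308,188,343,220)),('scene',s,(305,220,340,250))):
    e=ell(im,*b,dish);print(n,e,onz(n,e[0],e[1],.0135))
bowl=lambda h:(h[...,0]>85)&(h[...,0]<125)
for n,im,b in(('top',t,(435,200,480,240)),('scene',s,(160,300,220,360))):
    e=ell(im,*b,bowl);print(n,e,onz(n,e[0],e[1],.045),onz(n,e[0],e[1],.025))
E
```

```text
top (325.18089866638184, 203.22557830810547, (24.57356071472168, 25.041044235229492)) [0.57925338 0.00310101 0.0135    ]
scene (322.99987602233887, 234.6888256072998, (21.870262145996094, 27.53068733215332)) [5.82975875e-01 1.54981359e-04 1.35000000e-02]
top (457.0676326751709, 220.4361343383789, (28.407711029052734, 29.087921142578125)) [ 0.52183025 -0.42460954  0.045     ] [ 0.52241661 -0.43043014  0.025     ]
scene (190.55943298339844, 327.4041805267334, (37.57052993774414, 45.408843994140625)) [ 0.5273696  -0.42923472  0.045     ] [ 0.51589463 -0.42438905  0.025     ]
```

move_arm([
  [0,0.022,0,-0.023,0],
  [0,0.022,0,-0.023,0],
  [0,0.022,0,-0.023,0],
  [0,0.022,0,-0.023,0],
  [0,0.022,0,-0.023,0],
  [0,0.022,0,-0.023,0],
  [0,0.022,0,-0.023,0],
  [0,0.022,0,-0.023,0],
])

```text
time: 0.77
eef_pos: [0.2943, 0.3713, 0.2385]
tool_rot: [-90.0, 0.0, -16.5]
force: [0.7, 0.6, -0.4]
finger_gap: 0.0883
```

move_arm([
  [0,0.022,0,-0.023,0],
  [0,0.022,0,-0.023,0],
  [0,0.022,0,-0.023,0],
  [0,0.022,0,-0.023,0],
  [0,0.022,0,-0.023,0],
  [0,0.022,0,-0.023,0],
  [0,0,0.01,0,0.12],
  [0,0,0.02,0,0.12],
])

```text
time: 1.43
eef_pos: [0.3838, 0.2009, 0.2096]
tool_rot: [-89.8, -0.1, -31.0]
force: [-0.5, 1.1, 0.0]
finger_gap: 0.0877
```

move_arm([
  [0,0,0.02,0,0.12],
  [0,0,0.02,0,0.12],
  [0,0,0.02,0,0.12],
  [0,0,0.01,0,0.12],
  [0,0,0.01,0,0.12],
  [0,0,0.01,0,0.12],
  [0,0,0,0,0.12],
  [0,0,0,0,0.12],
])

```text
time: 2.1
eef_pos: [0.3809, 0.203, 0.1179]
tool_rot: [-90.1, -0.0, -85.6]
force: [-0.5, 0.2, 0.8]
finger_gap: 0.0875
```

move_arm([
  [0,0,0.015,0,0.12],
  [0,0,0.015,0,0.12],
  [0,0,0.02,0,0.12],
  [0,0,0.015,0,0],
  [0,0,0,0,0],
])

```text
time: 2.52
eef_pos: [0.3807, 0.2032, 0.0525]
tool_rot: [-90.3, -0.2, -105.9]
force: [-0.5, 0.1, 0.1]
finger_gap: 0.088
```

```bash
cat > snap.py <<'E'
import sys
from h import *
# snap.py tag ; saves crops
def snap(tag,boxes):
    for n,(x0,y0,x1,y1,s) in boxes.items():
        im=bot.camera(n); cv2.imwrite(f'pics/{tag}_{n}_full.png',im[:,:,::-1]); crop(im,x0,y0,x1,y1,s,f'pics/{tag}_{n}.png')
E
python3 - <<'E'
from snap import *
s=bot.get_state();print(s['eef_pos'],s['tool_rot'],s['q'])
snap('g1',dict(scene=(250,110,380,210,6),top=(225,210,325,300,6)))
for n in('scene','top'):print(proj(n,s['eef_pos']))
E
```

```text
[0.38067382 0.20319112 0.05247449] [ -90.31092743   -0.24071677 -105.8665675 ] [-34.96991293  48.17397304   1.33864407 129.93670611 -25.35109158
   2.52432026 -24.60779508]
[311.40429424 160.04562434]
[262.51506474 264.42431834]
```

View pics/g1_scene.png

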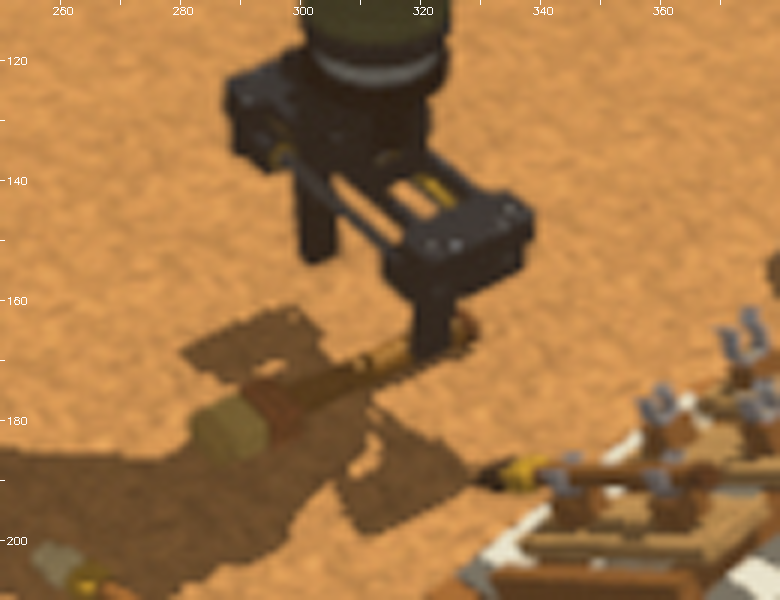

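View pics/g1_top.png

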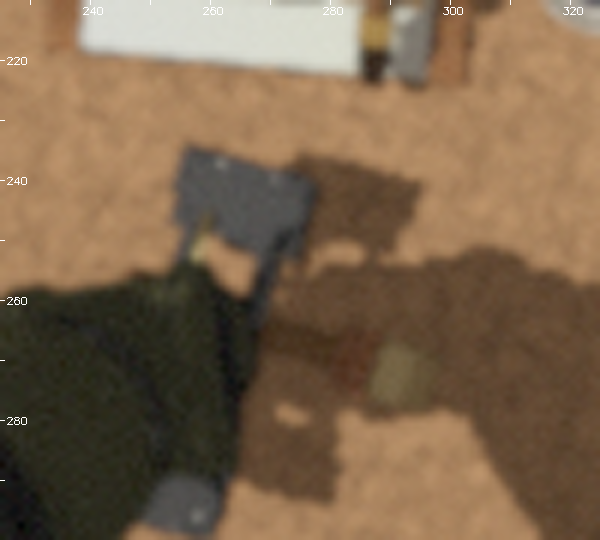

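move_arm([
  [0,0,0,0.009,0.015],
  [0,0,0.012,0,0],
  [0,0,0.012,0,0],
  [0,0,0.012,0,0],
  [0,0,0.007,0,0],
  [0,0,0.004,0,0],
  [0,0,0,0,0],
])

```text
time: 3.2
eef_pos: [0.3975, 0.2045, 0.0228]
tool_rot: [-90.5, -0.5, -107.0]
force: [-0.2, -0.4, -0.1]
finger_gap: 0.0881
```

```bash
python3 - <<'E'
from h import *
s=bot.get_state();print(s['eef_pos'],s['tool_rot'],s['q'],s['force'])
E
```

```text
[0.39752268 0.20448566 0.02279745] [ -90.53794649   -0.48859794 -106.96272518] [-34.58842272  52.16850366   2.53342422 127.22867753 -57.25066478
   2.49538368   7.25274356] [-0.2313943  -0.37111267 -0.14718227]
```

move_arm([
  [0,0,-0.015,0,0],
  [0,-0.02,0,0,0],
  [0,-0.02,0,0,0],
  [0,0,0.01,0,0],
  [0,0,0.01,0,0],
  [0,0,0,0,0],
])

```text
time: 3.7
eef_pos: [0.4076, 0.243, 0.0168]
tool_rot: [-90.6, -0.5, -106.9]
force: [-0.4, -0.1, 0.8]
finger_gap: 0.0879
```

```bash
cat > st.py <<'E'
from h import *
s=bot.get_state();print(s['time'],s['eef_pos'].round(4),s['tool_rot'].round(2),s['q'].round(1),s['force'].round(1),round(s['finger_gap'],4))
E
python3 st.py
```

```text
3.7 [0.4076 0.243  0.0168] [ -90.65   -0.53 -106.89] [-41.5  53.6   8.7 122.7 -56.5   8.6   3.1] [-0.4 -0.1  0.8] 0.0879
```

move_arm([
  [0,0,0.007,0,0],
  [0,0,0.006,0,0],
  [0,0,0,0,0],
])

```text
time: 3.95
eef_pos: [0.4074, 0.242, 0.004]
tool_rot: [-90.7, -0.6, -106.9]
force: [0.0, -0.4, 0.6]
finger_gap: 0.0884
```

```bash
python3 st.py
```

```text
3.95 [0.4074 0.242  0.004 ] [ -90.67   -0.57 -106.88] [-39.8  54.9   6.1 122.7 -56.5   6.2   3.2] [ 0.  -0.4  0.6] 0.0884
```

move_arm([
  [255,0,0,0,0],
  [255,0,0,0,0],
  [255,0,0,0,0],
  [255,0,0,0,0],
  [255,0,0,0,0],
  [255,0,0,0,0],
])

```text
time: 4.45
eef_pos: [0.4075, 0.2425, 0.0042]
tool_rot: [-90.6, -0.6, -106.7]
force: [-0.3, 0.5, -0.1]
finger_gap: 0.0504
```

move_arm([
  [255,0,0,0,0],
  [255,0,0,0,0],
  [255,0,0,0,0],
  [255,0,0,0,0],
  [255,0,0,0,0],
  [255,0,0,0,0],
])

```text
time: 4.95
eef_pos: [0.4073, 0.2424, 0.0041]
tool_rot: [-90.7, -0.6, -106.7]
force: [-1.0, 0.4, -0.1]
finger_gap: 0.0189
```

move_arm([
  [255,0,-0.01,0,0],
  [255,0,-0.02,0.01,0],
  [255,0,-0.02,0.01,0],
  [255,0,-0.01,0.01,0],
  [255,0,0,0.01,0],
  [255,0,0,0.01,0],
  [255,0,0,0.01,0],
  [255,0,0,0,0],
])

```text
time: 5.62
eef_pos: [0.468, 0.2243, 0.0627]
tool_rot: [-90.5, -0.6, -106.8]
force: [0.9, 0.2, -0.8]
finger_gap: 0.0188
```

```bash
python3 - <<'E'
from snap import *
s=bot.get_state();print(s['eef_pos'],s['tool_rot'],s['q'],s['force'],s['finger_gap'])
snap('g2',dict(scene=(250,90,380,210,6)))
E
```

```text
[0.46802723 0.22428519 0.06271036] [ -90.5202396    -0.58488382 -106.83774   ] [-4.38226652e+01  5.14672865e+01  2.25454240e+01  1.15431404e+02
 -4.84313770e+01  2.35897303e+01  2.21197427e-02] [ 0.91018371  0.15318093 -0.7782124 ] 0.01875224563984264
```

View pics/g2_scene.png

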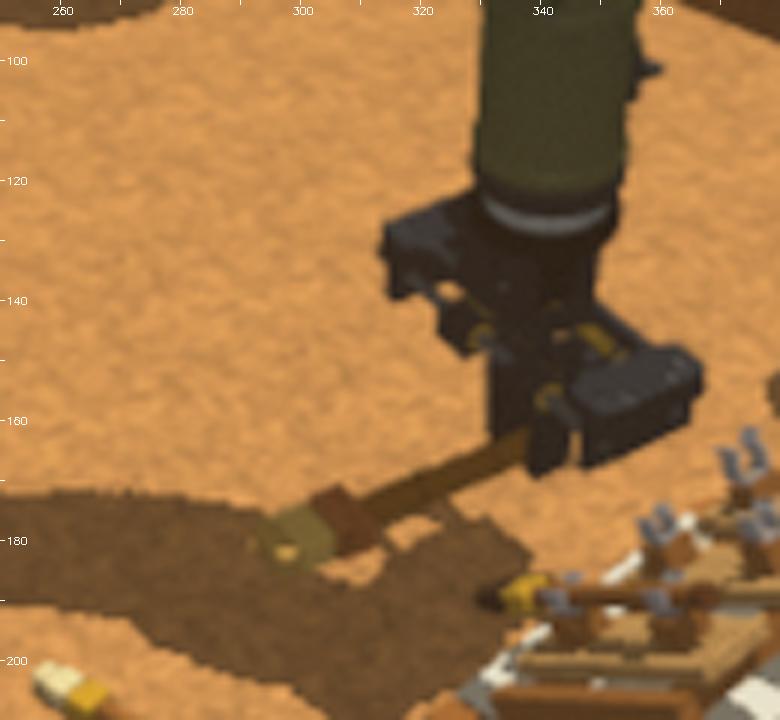

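move_arm([
  [255,0,0.012,0,0],
  [255,0,0.012,0,0],
  [255,0,0.012,0,0],
  [255,0,0.012,0,0],
  [255,0,0.006,0,0],
  [255,0,0.004,0,0],
  [255,0,0,0,0],
  [140,0,0,0,0],
])

```text
time: 6.33
eef_pos: [0.4648, 0.225, 0.0055]
tool_rot: [-90.7, -0.6, -106.7]
force: [0.3, 0.4, -1.7]
finger_gap: 0.0231
```

move_arm([
  [140,0,0,0,0],
  [140,0,0,0,0],
  [140,0,0,0,0],
  [140,0.01,0,0,0],
  [140,0.015,0,0,0],
  [140,0.015,0,0,0],
  [140,0.005,0,0,0],
  [140,0,0,0,0],
])

```text
time: 7.0
eef_pos: [0.4522, 0.1835, 0.0066]
tool_rot: [-90.7, -0.4, -106.6]
force: [0.3, 5.1, 1.9]
finger_gap: 0.0397
```

```bash
python3 - <<'E'
from snap import *
s=bot.get_state();print(s['eef_pos'],s['tool_rot'],s['q'],s['force'],s['finger_gap'])
snap('g3',dict(scene=(250,90,380,210,6)))
E
```

```text
[0.452232   0.18346124 0.00656504] [ -90.67687659   -0.37506991 -106.62869915] [-32.5019749   54.96589636   8.55497399 120.49655972 -52.34926171
   9.10644704   7.89301655] [0.30674516 5.10246575 1.92414389] 0.039688517994464496
```

View pics/g3_scene.png

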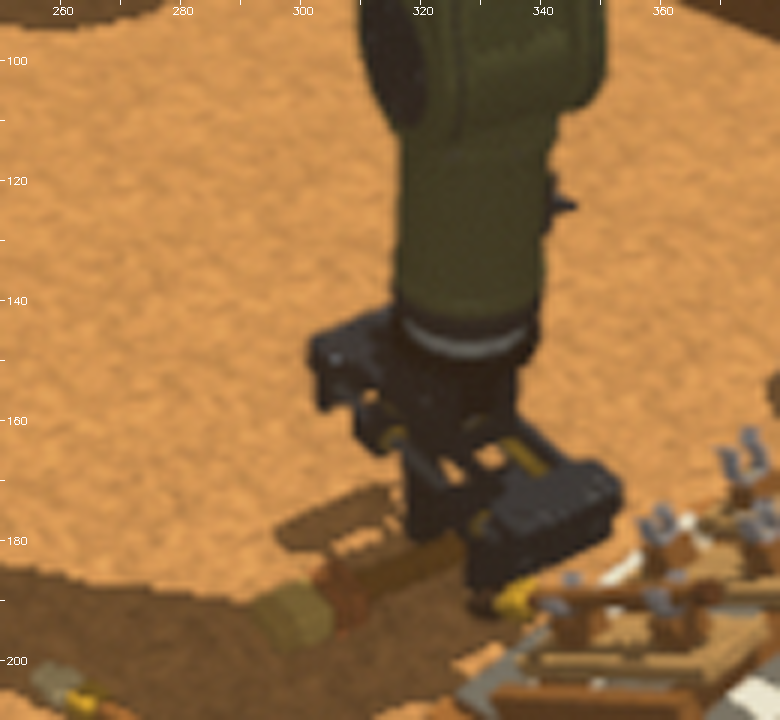

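move_arm([
  [140,0,0,0,0],
  [140,0,0,0,0],
])

```text
time: 7.22
eef_pos: [0.4525, 0.1837, 0.0062]
tool_rot: [-90.6, -0.4, -106.6]
force: [0.4, 6.2, 3.6]
finger_gap: 0.0396
```

```bash
python3 - <<'E'
from snap import *
s=bot.get_state();print(s['eef_pos'],s['tool_rot'],s['force'],s['ft_torque'])
for u,v in((294,190.5),(298,193)):
    b=onz('scene',u,v,.011);print(b,np.linalg.norm(b[:2]-s['eef_pos'][:2]))
snap('g4',dict(top=(225,210,325,300,6)))
E
```

```text
[0.45246339 0.1837429  0.00615037] [ -90.62324839   -0.43869692 -106.60617581] [0.44996385 6.20605121 3.61628142] [ 0.53979719 -0.13527107  0.39379351]
[0.39957399 0.09050988 0.011     ] 0.10718994621567274
[0.4166813 0.0896014 0.011    ] 0.1007123621352188
```

View pics/g4_top.png

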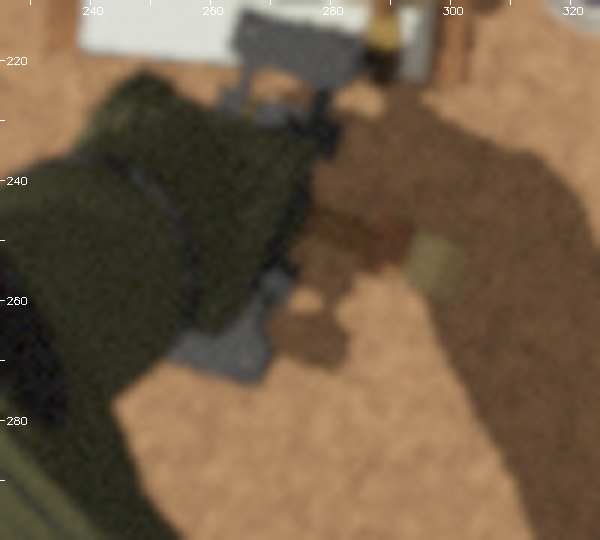

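move_arm([
  [140,-0.008,0,0,0],
  [140,0,-0.02,0,0],
  [140,0,-0.03,0,0],
  [140,0,-0.03,0,0],
  [140,0,-0.03,-0.03,0],
  [140,0,0,-0.03,0],
])

```text
time: 7.77
eef_pos: [0.4022, 0.2071, 0.1195]
tool_rot: [-90.1, -0.4, -107.0]
force: [-1.1, 1.2, -0.7]
finger_gap: 0.0395
```

```bash
python3 - <<'E'
from snap import *
s=bot.get_state();print(s['eef_pos'],s['tool_rot'],s['force'],s['q'].round(1))
snap('g5',dict(scene=(270,130,430,250,5),top=(225,160,345,285,5)))
E
```

```text
[0.40215392 0.20709997 0.11947088] [ -90.14915897   -0.36819175 -107.01961385] [-1.12293958  1.2413295  -0.66681396] [-47.4  42.8  23.5 125.6 -48.2  21.1  -0.3]
```

View pics/g5_scene.png

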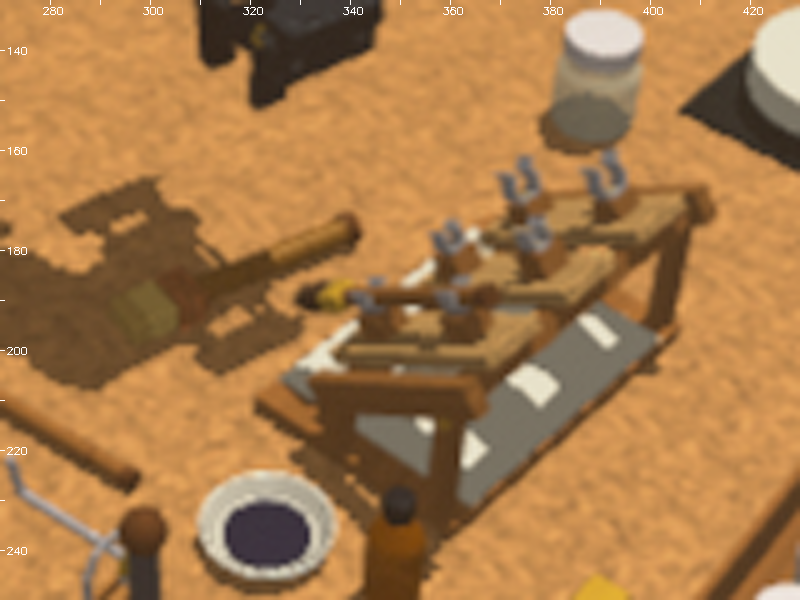

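View pics/g5_top.png

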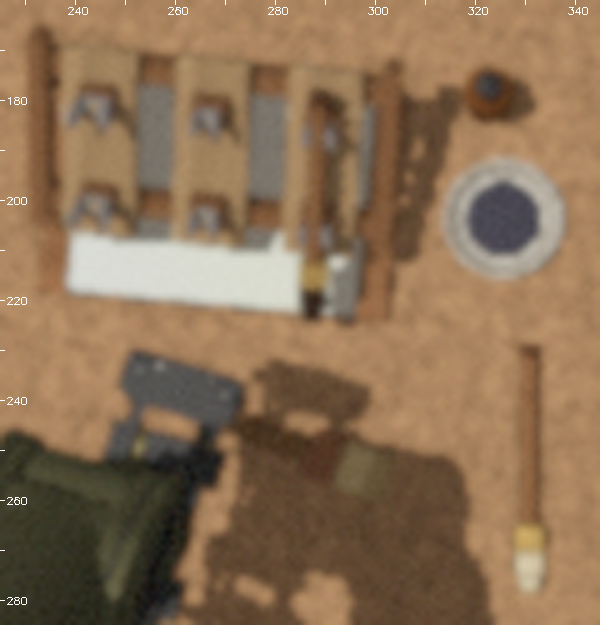

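```bash
python3 - <<'E'
from h import *
print('dried bristle end',tri((299.5,189.5),(287.5,223.5)),onz('top',287.5,222,.06))
print('knob wash',onz('scene',340.5,175.5,.011), 'bristle',onz('scene',294.5,191,.011))
# clips: scene lips, top
print('large low',tri((374,166),(243.5,202)),'large up',tri((391,165),(243.5,182)))
E
```

```text
dried bristle end (array([0.47901203, 0.09217554, 0.06851493]), np.float64(0.08873304437273871)) [0.51588102 0.12381747 0.06      ]
knob wash [0.47365123 0.23972572 0.011     ] bristle [0.40226944 0.08974095 0.011     ]
large low (array([0.5787639 , 0.26010354, 0.09441286]), np.float64(0.0033451424393359055)) large up (array([0.63717676, 0.25418961, 0.13349569]), np.float64(0.00306491652455416))
```

move_arm([
  [80,-0.019,0,0.028,0],
  [80,-0.019,0,0.028,0],
  [80,0,0.02,0,0.12],
  [80,0,0.03,0,0],
  [80,0,0.02,0,0],
  [80,0,0,0,0],
])

```text
time: 8.37
eef_pos: [0.4608, 0.2258, 0.0415]
tool_rot: [-90.8, -0.9, -113.7]
force: [0.3, 0.4, 1.0]
finger_gap: 0.0605
```

```bash
python3 - <<'E'
from snap import *
s=bot.get_state();print(s['eef_pos'],s['tool_rot'],s['force'],s['q'].round(1),s['finger_gap'])
print(proj('scene',s['eef_pos']))
snap('g6',dict(scene=(280,100,400,220,6)))
E
```

```text
[0.46075821 0.22579939 0.04147921] [ -90.7705783    -0.94859018 -113.70343277] [0.26233353 0.39131633 0.95575393] [-43.5  53.5  21.2 116.2 -52.4  21.6  -3.5] 0.06051222585531417
[335.20494533 169.07415305]
```

View pics/g6_scene.png

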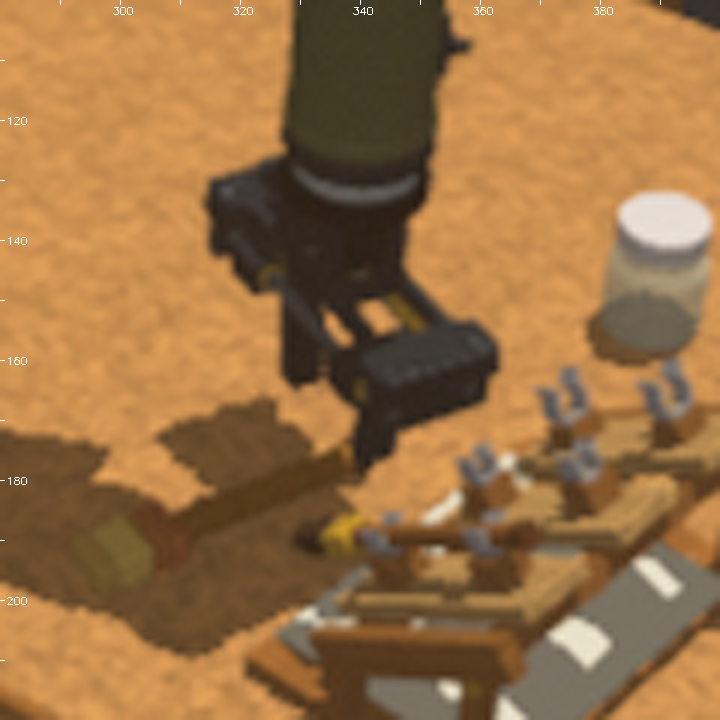

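move_arm([
  [80,0,0.013,0,0],
  [80,0,0.013,0,0],
  [80,0,0.01,0,0],
  [255,0,0,0,0],
  [255,0,0,0,0],
  [255,0,0,0,0],
  [255,0,0,0,0],
  [255,0,0,0,0],
])

```text
time: 9.08
eef_pos: [0.4625, 0.2273, 0.0097]
tool_rot: [-90.5, -0.6, -113.6]
force: [0.7, 0.3, -0.0]
finger_gap: 0.0288
```

move_arm([
  [255,0,0,0,0],
  [255,0,0,0,0],
  [255,0,0,0,0],
])

```text
time: 9.33
eef_pos: [0.4622, 0.227, 0.0093]
tool_rot: [-90.5, -0.6, -113.6]
force: [-0.3, -0.6, 3.6]
finger_gap: 0.0167
```

move_arm([
  [190,0,0,0,0],
  [190,0,0.005,0,0],
  [190,0,0,0,0],
  [255,0,0,0,0],
  [255,0,0,0,0],
  [255,0,0,0,0],
])

```text
time: 9.83
eef_pos: [0.4618, 0.227, 0.0038]
tool_rot: [-90.6, -0.7, -113.6]
force: [-0.1, -0.0, -1.1]
finger_gap: 0.0168
```

```bash
python3 st.py
```

```text
9.8333 [0.4618 0.227  0.0038] [ -90.58   -0.65 -113.61] [-39.9  56.5  14.6 116.1 -53.8  15.3  -2.3] [-0.1 -0.  -1.1] 0.0168
```

move_arm([
  [255,0,-0.01,0,0],
  [255,0,-0.015,0,0.06],
  [255,0,-0.015,0,0.12],
  [255,0,-0.01,0,0.12],
  [255,0,0,0,0.12],
  [255,0,0,0,0.12],
  [255,0,0,0,0.12],
  [255,0,0,0,0.12],
])

```text
time: 10.5
eef_pos: [0.4626, 0.2277, 0.0548]
tool_rot: [-90.0, -0.8, -158.6]
force: [-0.1, 0.4, -1.8]
finger_gap: 0.0171
```

move_arm([
  [255,0,0,0,0.12],
  [255,0,0,0,0.12],
  [255,0,0,0,0.12],
  [255,0,0,0,0.08],
  [255,0,0,0,0],
])

```text
time: 10.92
eef_pos: [0.4627, 0.2276, 0.0546]
tool_rot: [-89.6, -0.7, 176.4]
force: [0.9, 0.1, -1.2]
finger_gap: 0.0171
```

```bash
python3 st.py;python3 - <<'E'
from snap import *
snap('g7',dict(scene=(280,100,400,220,6)))
E
```

```text
10.9167 [0.4627 0.2276 0.0546] [-89.62  -0.72 176.38] [-46.3  53.2  26.1 116.2 -56.4  25.1 -69.6] [ 0.9  0.1 -1.2] 0.0171
```

View pics/g7_scene.png

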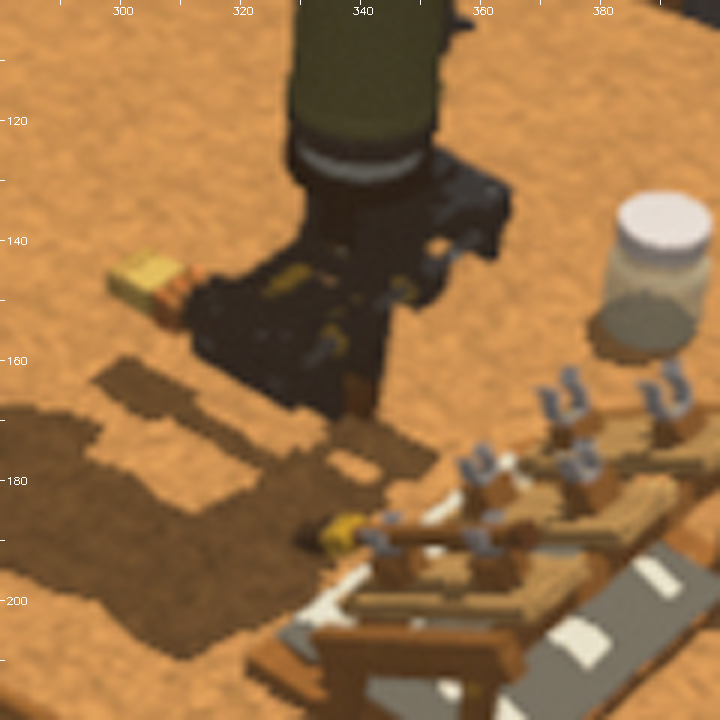

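move_arm([
  [255,0,0.015,0,0],
  [255,0,0.015,0,0],
  [255,0,0.012,0,0],
  [255,0,0.006,0,0],
  [255,0,0.003,0,0],
  [255,0,0,0,0],
  [150,0,0,0,0],
  [150,0,0,0,0],
])

```text
time: 11.63
eef_pos: [0.4621, 0.2271, 0.0034]
tool_rot: [-89.6, -0.7, 176.5]
force: [0.2, 0.7, 0.8]
finger_gap: 0.0283
```

move_arm([
  [150,0,0,0,0],
  [150,0,0,0,0],
  [150,0.01,0,0,0],
  [150,0.013,0,0,0],
  [150,0.013,0,0,0],
  [150,0.01,0,0,0],
  [150,0,0,0,0],
  [255,0,0,0,0],
])

```text
time: 12.3
eef_pos: [0.4162, 0.23, 0.0036]
tool_rot: [-89.6, -0.7, 176.5]
force: [0.4, -0.4, -0.1]
finger_gap: 0.0315
```

```bash
python3 st.py;python3 - <<'E'
from snap import *
snap('g8',dict(scene=(270,100,390,200,6)))
E
```

```text
12.3 [0.4162 0.23   0.0036] [-89.61  -0.75 176.5 ] [-38.2  55.    6.4 122.4 -56.5   6.5 -71.6] [ 0.4 -0.4 -0.1] 0.0315
```

View pics/g8_scene.png

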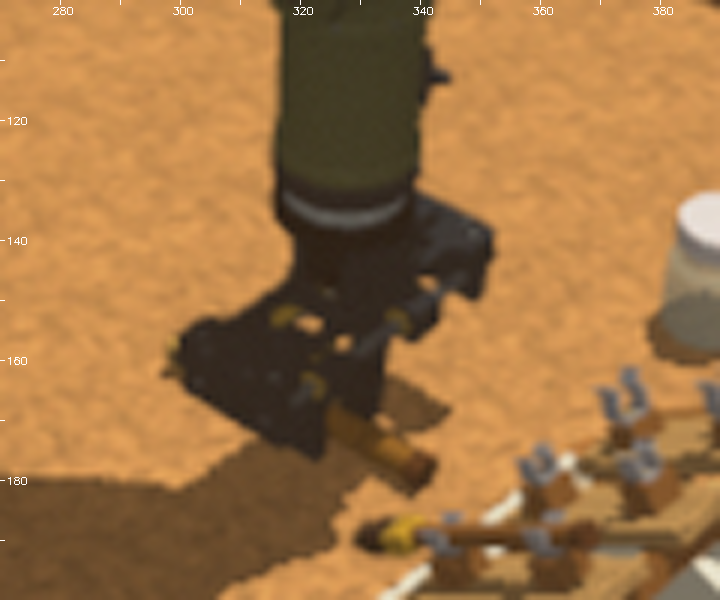

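```bash
python3 - <<'E'
from h import *
print(onz('scene',341,179,.011),onz('scene',297.5,160,.011))
E
```

```text
[0.48484565 0.22684054 0.011     ] [0.31278932 0.2128889  0.011     ]
```

move_arm([
  [255,0,0,0,0],
  [255,0,0,0,0],
  [255,0,0,0,0],
  [255,0,0,0,0],
])

```text
time: 12.68
eef_pos: [0.4167, 0.2298, 0.0035]
tool_rot: [-89.6, -0.7, 176.5]
force: [0.2, 0.3, -0.4]
finger_gap: 0.0173
```

```bash
python3 - <<'E'
from h import *
s=cv2.imread('pics/g5_scene_full.png');t=cv2.imread('pics/g5_top_full.png')
cv2.imwrite('pics/zs.png',cv2.resize(s[150:210,335:415],None,fx=10,fy=10,interpolation=cv2.INTER_CUBIC))
cv2.imwrite('pics/zt.png',cv2.resize(t[160:225,228:303],None,fx=9,fy=9,interpolation=cv2.INTER_CUBIC))
E
```

```text
(no output)
```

View pics/zs.png

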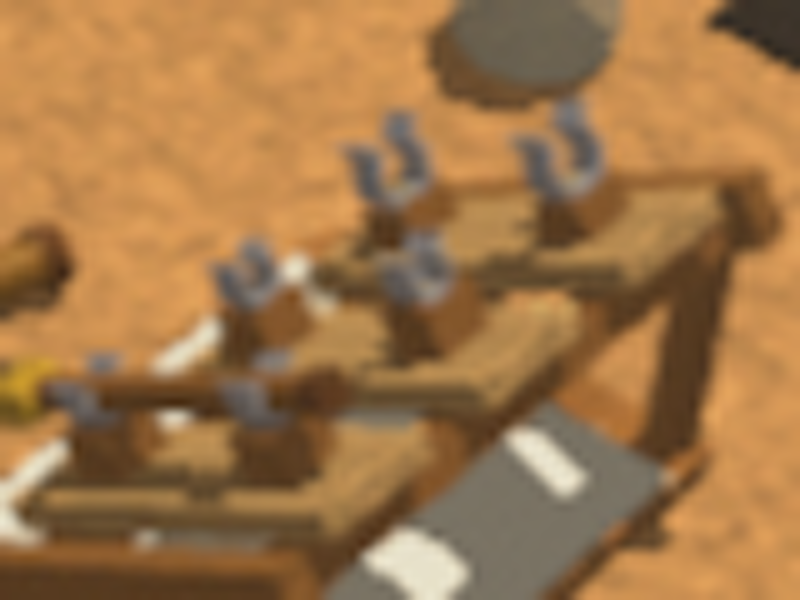

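View pics/zt.png

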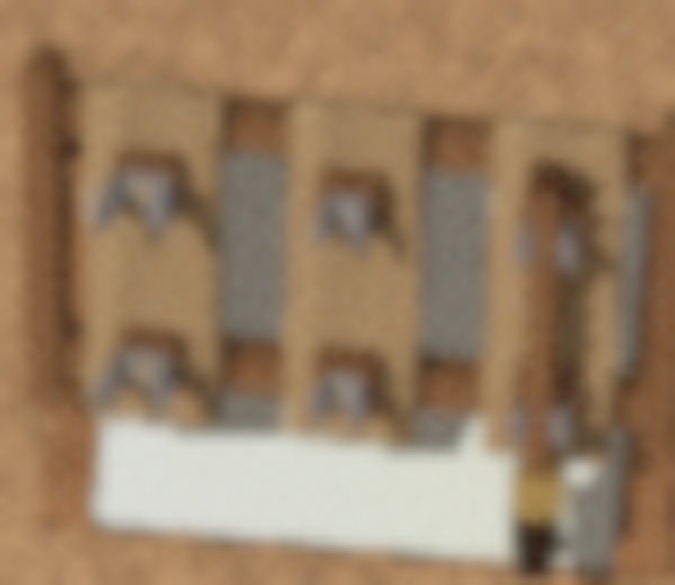

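```bash
python3 - <<'E'
from h import *
L={'Lu_m':((387.5,164.5),(245.4,185.6)),'Lu_p':((392.2,160.3),(239.4,184.7)),'Ll_m':((370.5,165.2),(245.6,204.7)),'Ll_p':((375,161.5),(239.7,203.9)),
# small: lips
'Su_m':((335+38.8,150+26.5),(228+380/9,160+235/9)),'Su_p':((335+42,150+23.5),(228+322/9,160+232/9)),'Sl_m':((335+22,150+27),(228+368/9,160+412/9)),'Sl_p':((335+25.5,150+24),(228+322/9,160+408/9))}
P={}
for k,(a,b) in L.items():
    p,g=tri(a,b);P[k]=p;print(k,p.round(4),round(g*1000,1))
th=np.radians(33)
for c,h in(('L',.012),('S',.008)):
    u=(P[c+'u_m']+P[c+'u_p'])/2;l=(P[c+'l_m']+P[c+'l_p'])/2
    d=u-l;m=(u+l)/2;yaw=np.degrees(np.arctan2(d[1],d[0]))
    print(c,'len',np.linalg.norm(d),'yaw',yaw,'slope',np.degrees(np.arcsin(d[2]/np.linalg.norm(d))),'seat',m-h*np.array([-np.sin(th),0,np.cos(th)]))
E
```

```text
Lu_m [0.6271 0.2489 0.1335] 5.3
Lu_p [0.6302 0.2668 0.1394] 7.7
Ll_m [0.5701 0.2529 0.0979] 3.4
Ll_p [0.5732 0.2712 0.1022] 5.5
Su_m [0.6257 0.1732 0.1386] 6.8
Su_p [0.626  0.1923 0.1368] 4.6
Sl_m [0.5675 0.1809 0.0986] 5.3
Sl_p [0.569  0.1967 0.1003] 5.8
L len 0.06774058800756837 yaw -4.184497729449868 slope 32.51546214036641 seat [0.60668268 0.25995658 0.10814845]
S len 0.06938878337541132 yaw -5.96459270020161 slope 33.45875149193476 seat [0.60142884 0.18577751 0.11187258]
```

move_arm([
  [255,0,-0.015,0,0.026],
  [255,0,-0.03,0,0],
  [255,0,-0.035,0,0],
  [255,0,-0.035,0,0],
  [255,0,-0.035,0,0],
  [255,0,-0.03,0,0],
  [255,-0.015,-0.01,-0.006,0],
  [255,-0.02,-0.01,-0.006,0],
])

```text
time: 13.35
eef_pos: [0.4534, 0.2405, 0.2047]
tool_rot: [-89.6, -0.8, 175.1]
force: [-0.2, -0.4, -2.4]
finger_gap: 0.0171
```

move_arm([
  [255,-0.025,0,-0.007,0],
  [255,-0.025,0,-0.007,0],
  [255,-0.025,0,-0.007,0],
  [255,-0.02,0,-0.007,0],
  [255,-0.015,0,-0.006,0],
  [255,0,0,0,0],
  [255,0,0,0,0],
])

```text
time: 13.93
eef_pos: [0.5667, 0.264, 0.2006]
tool_rot: [-89.5, -0.8, 175.0]
force: [0.2, -0.4, 0.2]
finger_gap: 0.0171
```

```bash
python3 st.py;python3 - <<'E'
from snap import *
snap('g9',dict(scene=(310,90,430,210,6),top=(200,140,320,250,6)))
E
```

```text
13.9333 [0.5667 0.264  0.2006] [-89.53  -0.82 174.99] [-49.2  48.3  39.5  92.4 -36.   53.7 -91.7] [ 0.2 -0.4  0.2] 0.0171
```

View pics/g9_scene.png

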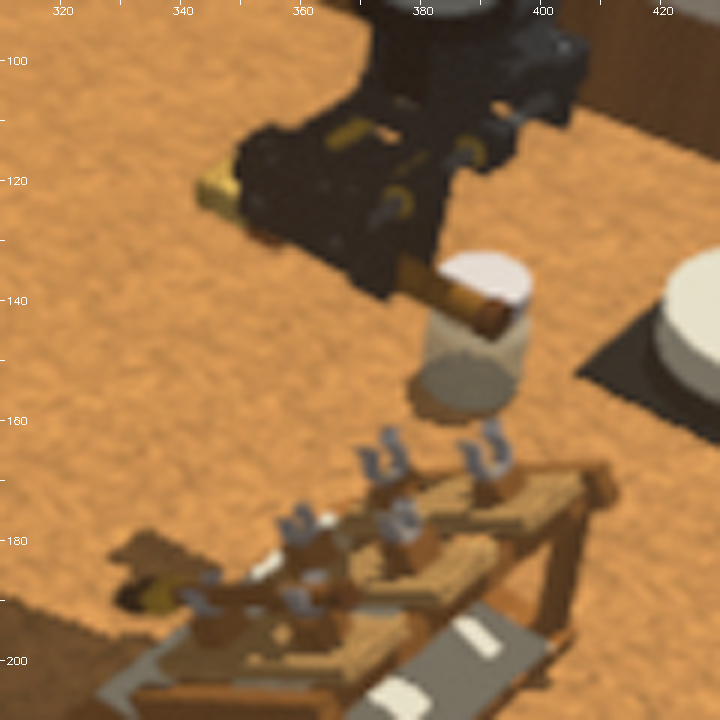

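View pics/g9_top.png

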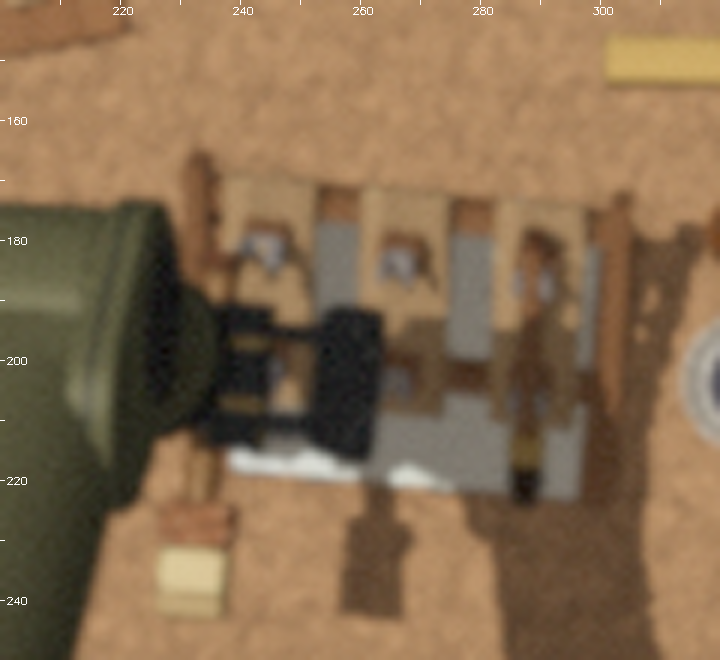

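```bash
python3 - <<'E'
from h import *
print('knob scene',proj('scene',(.634,.258,.208)))
print('bristle c top (z top .219)',proj('top',(.5667-.0926,.264+.0081,.219)),'head ctr',proj('top',(.5667-.064*.996,.264+.0056,.219)), 'bristle end',proj('top',(.5667-.11*.996,.264+.0095,.219)))
# seat lips reproj
E
```

```text
knob scene [393.5891666 143.8975095]
bristle c top (z top .219) [231.17623621 235.20321339] head ctr [232.19545219 225.05674906] bristle end [230.60030845 241.18016033]
```

```bash
python3 - <<'E'
from h import *
S={'Lu':[(387.5,164.5),(392.2,160.3)],'Ll':[(370.5,165.2),(375,161.5)],'Su':[(373.8,176.5),(377,173.5)],'Sl':[(357,177),(360.5,174)]}
T={'Lu':[(245.4,185.6),(239.4,184.7)],'Ll':[(245.6,204.7),(239.7,203.9)],'Su':[(270.2,186.1),(263.8,185.8)],'Sl':[(268.9,205.8),(263.8,205.3)]}
for k in S:
    h=.012 if k[0]=='L' else .008
    z=.115+(.035 if k[1]=='u' else -.035)*np.sin(np.radians(33))+h*np.cos(np.radians(33))
    a=np.mean([onz('scene',*p,z) for p in S[k]],0); b=np.mean([onz('top',p[0]-.7,p[1],z) for p in T[k]],0)
    sh=np.array([h*.545,0,0])
    print(k,z.round(4),(a+sh).round(4),(b+sh).round(4))
E
```

```text
Lu 0.1441 [0.6415 0.2518 0.1441] [0.6316 0.2568 0.1441]
Ll 0.106 [0.5832 0.2573 0.106 ] [0.576  0.2619 0.106 ]
Su 0.1408 [0.6339 0.1817 0.1408] [0.6275 0.1829 0.1408]
Sl 0.1026 [0.5765 0.1876 0.1026] [0.5702 0.1889 0.1026]
```

move_arm([
  [255,0,0,0,0.009],
  [255,-0.004,0.015,0.002,0],
  [255,-0.004,0.016,0.002,0],
  [255,-0.004,0.016,0,0],
  [255,0,0,0,0],
  [255,0,0,0,0],
])

```text
time: 14.53
eef_pos: [0.5772, 0.2585, 0.1527]
tool_rot: [-89.5, -0.9, 174.5]
force: [0.9, -0.4, -0.4]
finger_gap: 0.017
```

```bash
python3 st.py;python3 - <<'E'
from snap import *
snap('g10',dict(scene=(330,100,430,200,7),top=(215,160,285,250,8)))
E
```

```text
14.5333 [0.5772 0.2585 0.1527] [-89.5   -0.88 174.46] [-47.   52.   37.   93.1 -38.6  49.5 -89.7] [ 0.9 -0.4 -0.4] 0.017
```

View pics/g10_scene.png

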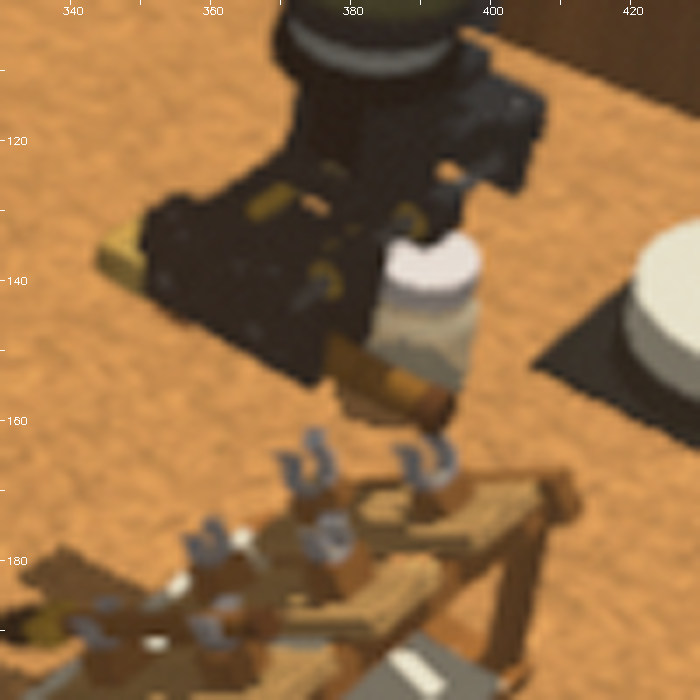

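View pics/g10_top.png

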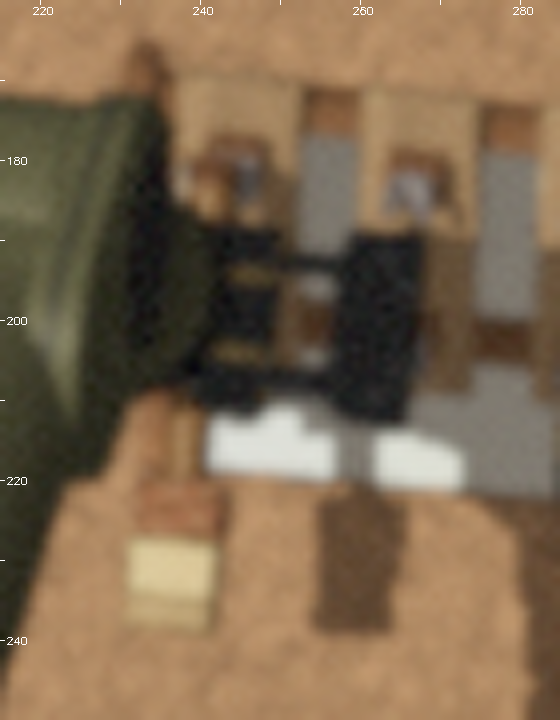

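move_arm([
  [255,-0.0041,0.0063,0,0],
  [255,-0.0041,0.0063,0,0],
  [255,0,0,0,0],
])

```text
time: 14.88
eef_pos: [0.5867, 0.2579, 0.1406]
tool_rot: [-89.6, -0.7, 174.5]
force: [0.4, 0.0, -0.5]
finger_gap: 0.0172
```

move_arm([
  [255,-0.0027,0.0042,0,0],
  [255,-0.0027,0.0042,0,0],
  [255,0,0,0,0],
])

```text
time: 15.13
eef_pos: [0.5921, 0.2573, 0.1324]
tool_rot: [-89.6, -0.7, 174.5]
force: [1.0, -0.5, -2.1]
finger_gap: 0.0169
```

```bash
python3 st.py;python3 - <<'E'
from snap import *
snap('g11',dict(scene=(330,100,430,200,7)))
E
```

```text
15.1333 [0.5921 0.2573 0.1324] [-89.56  -0.67 174.48] [-45.5  54.1  36.1  91.5 -39.4  48.5 -88.9] [ 1.  -0.5 -2.1] 0.0169
```

View pics/g11_scene.png

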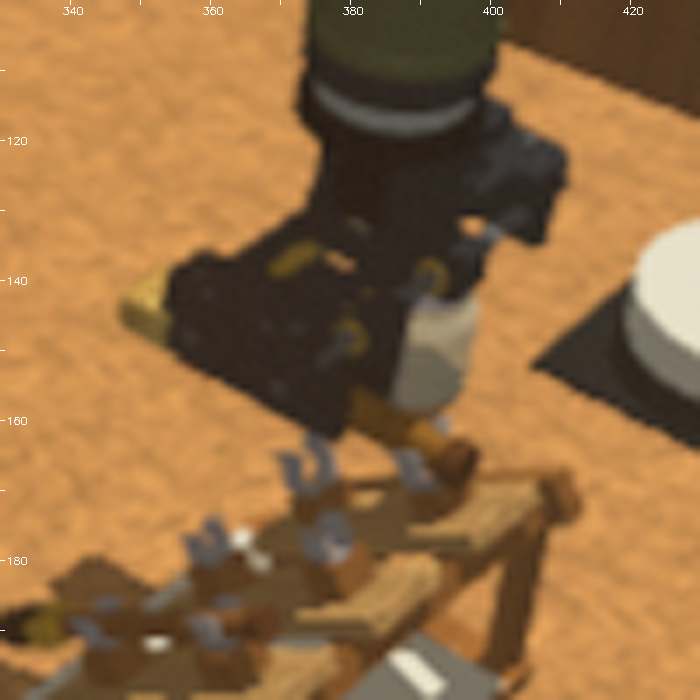

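move_arm([
  [255,-0.0022,0.0034,0,0],
  [255,-0.0022,0.0034,0,0],
  [255,0,0,0,0],
])

```text
time: 15.43
eef_pos: [0.595, 0.2574, 0.1255]
tool_rot: [-89.6, -0.8, 174.5]
force: [-2.5, 0.7, 1.8]
finger_gap: 0.017
```

move_arm([
  [255,-0.0022,0.0034,0,0],
  [255,-0.0022,0.0034,0,0],
  [255,0,0,0,0],
])

```text
time: 15.68
eef_pos: [0.6, 0.2569, 0.1186]
tool_rot: [-89.6, -0.7, 174.5]
force: [-2.1, 0.8, 1.7]
finger_gap: 0.0171
```

```bash
python3 st.py;python3 - <<'E'
from snap import *
snap('g12',dict(scene=(330,100,430,200,7)))
E
```

```text
15.6833 [0.6    0.2569 0.1186] [-89.59  -0.75 174.5 ] [-44.7  55.6  35.4  90.5 -39.9  48.1 -88.6] [-2.1  0.8  1.7] 0.0171
```

View pics/g12_scene.png

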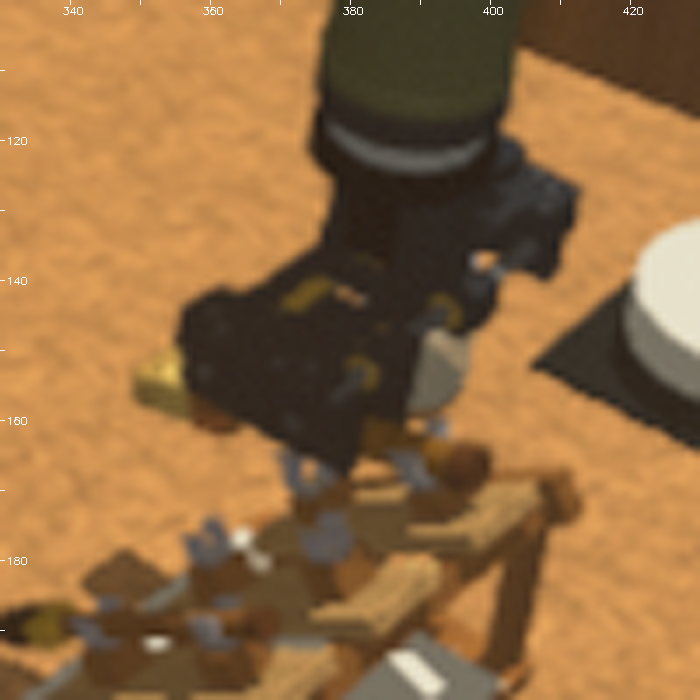

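move_arm([
  [255,-0.0022,0.0034,0,0],
  [255,-0.0022,0.0034,0,0],
  [255,0,0,0,0],
])

```text
time: 15.98
eef_pos: [0.6036, 0.2565, 0.1118]
tool_rot: [-89.6, -0.8, 174.5]
force: [-4.0, 3.0, 2.1]
finger_gap: 0.0167
```

move_arm([
  [255,-0.0016,0.0025,0,0],
  [255,-0.0011,0.0017,0,0],
  [255,0,0,0,0],
])

```text
time: 16.23
eef_pos: [0.6051, 0.2565, 0.1085]
tool_rot: [-89.6, -1.0, 174.5]
force: [-7.0, 2.5, 7.2]
finger_gap: 0.0173
```

```bash
python3 st.py
```

```text
16.2333 [0.6051 0.2565 0.1085] [-89.63  -0.96 174.5 ] [-44.   56.6  34.9  89.7 -40.3  48.  -88.3] [-7.   2.5  7.2] 0.0173
```

move_arm([
  [255,-0.0016,0.0025,0,0],
  [255,0,0,0,0],
])

```text
time: 16.4
eef_pos: [0.6065, 0.2564, 0.1056]
tool_rot: [-89.6, -1.0, 174.5]
force: [-7.3, 3.1, 5.3]
finger_gap: 0.017
```

move_arm([
  [255,-0.0016,0.0025,0,0],
  [255,0,0,0,0],
])

```text
time: 16.57
eef_pos: [0.6077, 0.2564, 0.1037]
tool_rot: [-89.6, -1.0, 174.5]
force: [-9.4, 2.9, 9.4]
finger_gap: 0.0177
```

move_arm([
  [255,-0.0016,0.0025,0,0],
  [255,0,0,0,0],
])

```text
time: 16.73
eef_pos: [0.6084, 0.2563, 0.1029]
tool_rot: [-89.7, -1.1, 174.5]
force: [-15.6, 2.2, 22.6]
finger_gap: 0.0173
```

```bash
python3 - <<'E'
from snap import *
snap('g13',dict(scene=(330,100,430,200,7)))
E
```

```text
(no output)
```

View pics/g13_scene.png

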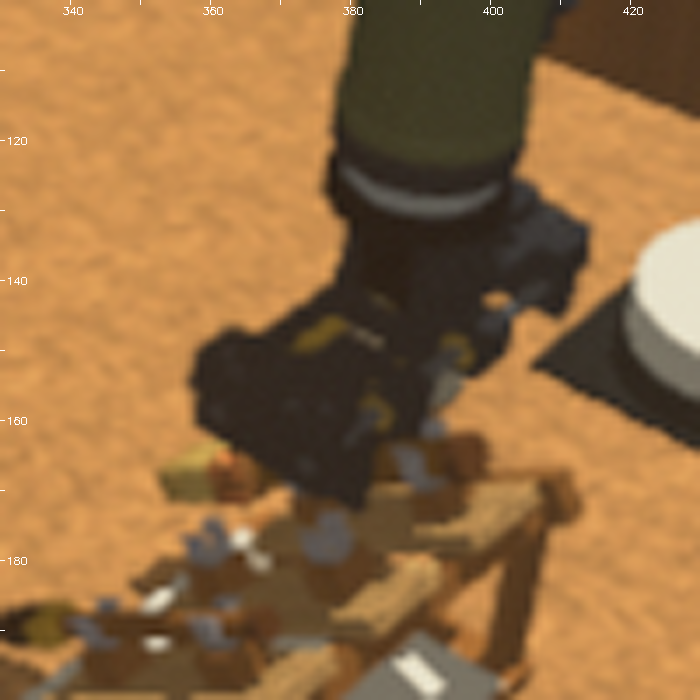

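move_arm([
  [150,0,0,0,0],
  [150,0,0,0,0],
  [150,0,0,0,0],
  [150,0,-0.01,0,0],
  [150,0,-0.03,0,0],
  [150,0,-0.035,0,0],
  [150,0.03,-0.03,0,0],
  [150,0.04,0,0,0],
])

```text
time: 17.45
eef_pos: [0.5508, 0.2607, 0.2124]
tool_rot: [-89.8, 0.2, 174.3]
force: [1.0, 0.5, 0.2]
finger_gap: 0.0362
```

move_arm([
  [150,0.04,0,0,0],
  [150,0.04,0,0,0],
  [150,0,0,0,0],
])

```text
time: 17.7
eef_pos: [0.4548, 0.2706, 0.2064]
tool_rot: [-89.5, -1.4, 174.6]
force: [-1.1, -0.7, -1.1]
finger_gap: 0.0363
```

```bash
python3 st.py; python3 - <<'E'
from snap import *
snap('g14',dict(scene=(330,130,430,220,8),top=(225,160,345,290,5)))
E
```

```text
17.7 [0.4548 0.2706 0.2064] [-89.48  -1.4  174.62] [-58.2  41.6  40.1 108.4 -37.2  45.5 -92.7] [-1.1 -0.7 -1.1] 0.0363
```

View pics/g14_scene.png

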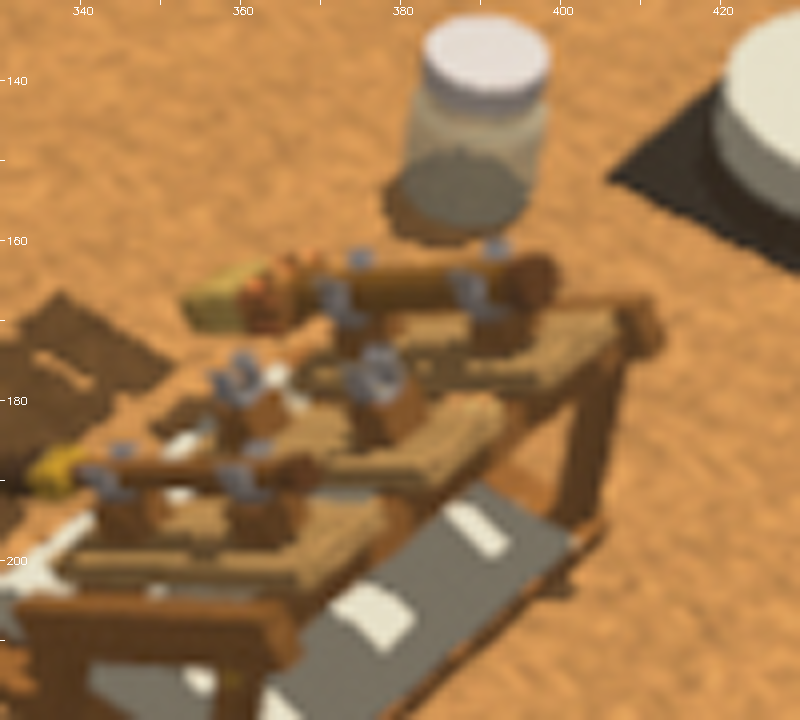

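View pics/g14_top.png

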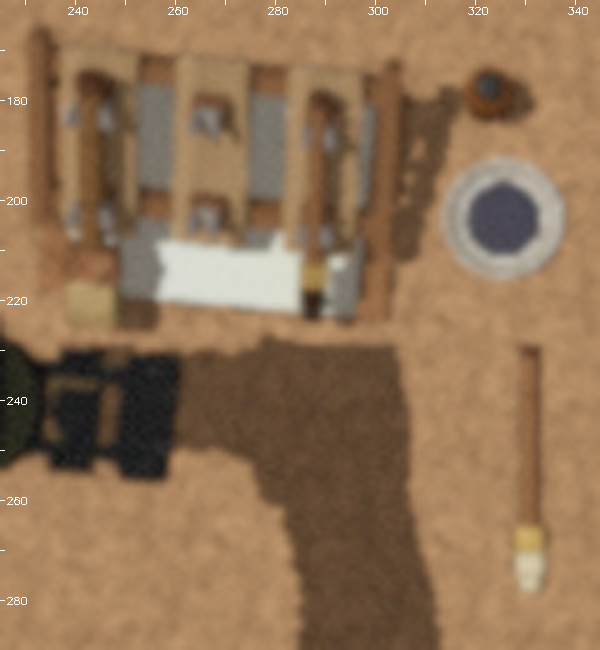

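```bash
python3 - <<'E'
from h import *
th=np.radians(33);ps=np.radians(-5.5)
sx=np.array([np.cos(th)*np.cos(ps),np.cos(th)*np.sin(ps),np.sin(th)]);sz=np.array([-np.sin(th)*np.cos(ps),-np.sin(th)*np.sin(ps),np.cos(th)])
for seat in([.608,.256,.115],):
    for a in(.065,-.113):
        print(a,proj('scene',seat+a*sx),proj('scene',seat+a*sx+.006*sz),proj('top',seat+a*sx),proj('top',seat+a*sx+.006*sz))
# slim
T=[(330.3,229),(331,277.5)];S=[(245+52.5,190+36.5),(245+11.5,190+12.5)]
for (n,P) in(('top',T),('scene',S)):
    k=onz(n,*P[0],.007);b=onz(n,*P[1],.007);d=(k-b);L=np.linalg.norm(d);print(n,k,b,L,np.degrees(np.arctan2(d[1],d[0])),k-.063*d/L,b+.099*d/L)
E
```

```text
0.065 [398.10035138 164.71020849] [397.42183747 162.87055715] [243.51269059 172.68748166] [243.11580077 173.54246475]
-0.113 [355.85487096 166.69974333] [355.18388612 165.04644025] [243.52871372 222.70403448] [243.15504713 223.68463419]
top [ 0.49420506 -0.01397183  0.007     ] [ 0.33493744 -0.01631007  0.007     ] 0.15928478318824774 0.8411102208518749 [ 0.43121185 -0.01489664  0.007     ] [ 0.43392677 -0.01485679  0.007     ]
scene [ 0.50220722 -0.01651514  0.007     ] [ 0.34060624 -0.01872211  0.007     ] 0.16161604970342272 0.7824317234720656 [ 0.4392131  -0.01737545  0.007     ] [ 0.43959701 -0.0173702   0.007     ]
```

move_arm([
  [100,0,0,0,-0.108],
  [100,-0.002,0,0.036,0],
  [100,-0.002,0,0.036,0],
  [100,-0.002,0,0.036,0],
  [100,-0.002,0,0.036,0],
  [100,-0.002,0,0.036,0],
  [100,-0.002,0,0.036,0],
  [100,-0.002,0,0.036,0],
])

```text
time: 18.47
eef_pos: [0.4835, 0.015, 0.2089]
tool_rot: [-89.6, -0.6, -179.4]
force: [0.6, -0.1, -0.1]
finger_gap: 0.0538
```

move_arm([
  [100,-0.002,0.02,0.035,0],
  [100,0,0.03,0,0],
  [100,0,0.03,0,0],
  [100,0,0.03,0,0],
  [100,0,0.03,0,0],
  [100,0,0.02,0,0],
  [100,0,0,0,0],
])

```text
time: 19.05
eef_pos: [0.4817, -0.0193, 0.0454]
tool_rot: [-89.6, -0.9, -179.5]
force: [0.4, -0.4, 0.2]
finger_gap: 0.0538
```

```bash
python3 st.py; python3 - <<'E'
from snap import *
snap('h1',dict(scene=(240,140,360,240,6)))
s=bot.get_state();e=s['eef_pos'];print(proj('scene',[e[0],e[1],.007]))
E
```

```text
19.05 [ 0.4817 -0.0193  0.0454] [ -89.64   -0.93 -179.51] [-11.2  50.9  13.1 121.4 -46.6  13.5 -46.4] [ 0.4 -0.4  0.2] 0.0538
[291.63597669 223.88852521]
```

View pics/h1_scene.png

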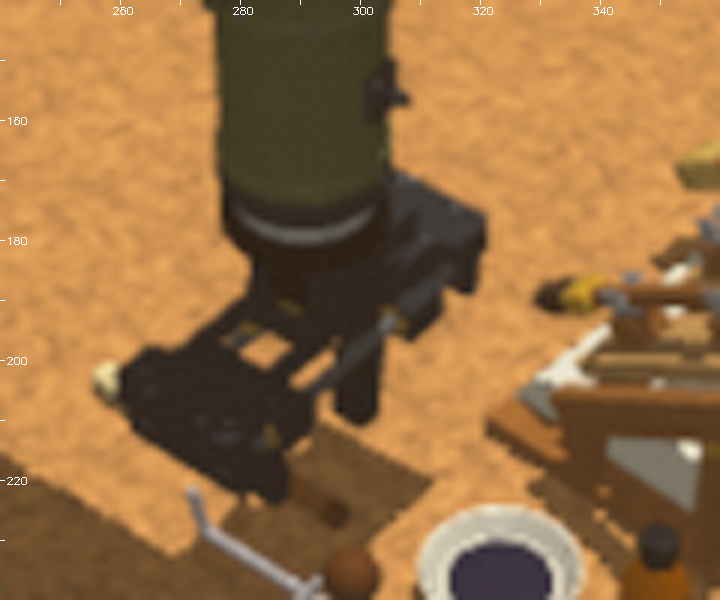

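move_arm([
  [120,0.005,0.015,0,0],
  [120,0,0.015,0,0],
  [120,0,0.009,0,0],
  [120,0,0.004,0,0],
  [255,0,0,0,0],
  [255,0,0,0,0],
  [255,0,0,0,0],
  [255,0,0,0,0],
])

```text
time: 19.77
eef_pos: [0.4763, -0.0178, 0.0063]
tool_rot: [-89.6, -0.7, -179.3]
force: [-0.2, 0.3, -0.6]
finger_gap: 0.0222
```

move_arm([
  [255,0,0,0,0],
  [255,0,0,0,0],
  [255,0,0,0,0],
])

```text
time: 20.02
eef_pos: [0.476, -0.0178, 0.006]
tool_rot: [-89.7, -0.7, -179.3]
force: [1.1, 0.2, 3.2]
finger_gap: 0.0106
```

```bash
python3 st.py
```

```text
20.0167 [ 0.476  -0.0178  0.006 ] [ -89.65   -0.74 -179.32] [ -7.1  54.6   5.8 122.4 -49.1   5.9 -44. ] [1.1 0.2 3.2] 0.0106
```

move_arm([
  [200,0,0.003,0,0],
  [200,0,0.001,0,0],
  [255,0,0,0,0],
  [255,0,0,0,0],
  [255,0,0,0,0],
])

```text
time: 20.43
eef_pos: [0.4755, -0.0179, 0.0015]
tool_rot: [-89.7, -0.8, -179.3]
force: [0.2, 0.8, -0.1]
finger_gap: 0.0108
```

```bash
python3 st.py
```

```text
20.4333 [ 0.4755 -0.0179  0.0015] [ -89.65   -0.8  -179.33] [ -6.8  55.1   5.2 122.4 -49.4   5.3 -43.8] [ 0.2  0.8 -0.1] 0.0108
```

move_arm([
  [255,0,-0.004,0,0],
  [255,-0.01,0,0,0],
  [255,-0.012,0,0,0],
  [255,-0.01,0,0,0],
  [255,0,0.004,0,0],
  [255,0,0,0,0],
  [180,0,0,0,0],
  [180,0,0,0,0],
])

```text
time: 21.1
eef_pos: [0.5061, -0.0174, 0.0011]
tool_rot: [-89.7, -0.9, -179.4]
force: [-0.7, 0.2, 0.3]
finger_gap: 0.0222
```

move_arm([
  [180,0,0,0,0],
  [180,0.01,0,0,0],
  [180,0.012,0,0,0],
  [180,0.012,0,0,0],
  [180,0.004,0,0,0],
  [180,0,0,0,0],
])

```text
time: 21.6
eef_pos: [0.4679, -0.0181, 0.0018]
tool_rot: [-89.7, -0.9, -179.4]
force: [1.1, -0.2, 0.1]
finger_gap: 0.0255
```

```bash
python3 st.py; python3 - <<'E'
from snap import *
snap('h2',dict(scene=(240,140,360,240,6)))
E
```

```text
21.6 [ 0.4679 -0.0181  0.0018] [ -89.7    -0.93 -179.39] [ -6.1  55.    4.1 123.5 -50.6   4.  -42.6] [ 1.1 -0.2  0.1] 0.0255
```

View pics/h2_scene.png

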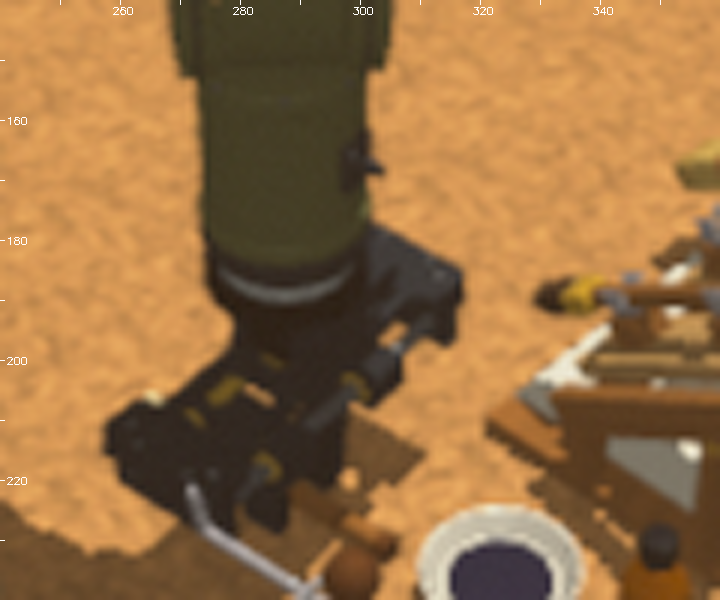

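```bash
python3 - <<'E'
from h import *
print(onz('scene',305,231,.007))
E
```

```text
[ 0.53029908 -0.01646083  0.007     ]
```

move_arm([
  [255,0,0,0,0],
  [255,0,0,0,0],
  [255,0,0,0,0],
  [255,0,0,0,0],
])

```text
time: 21.98
eef_pos: [0.4703, -0.0179, 0.0017]
tool_rot: [-89.6, -0.7, -179.3]
force: [0.3, -0.0, 0.1]
finger_gap: 0.0111
```

move_arm([
  [255,0,-0.015,0,0],
  [255,0,-0.03,0,0],
  [255,0,-0.035,0,0],
  [255,0,-0.035,0,0],
  [255,0,-0.035,0,0],
  [255,0,-0.035,0,0],
  [255,0,-0.02,0,0.108],
  [255,0,0,0,0],
])

```text
time: 22.65
eef_pos: [0.4748, -0.0169, 0.2102]
tool_rot: [-89.6, -0.3, 174.3]
force: [1.1, -0.0, -0.8]
finger_gap: 0.0111
```

move_arm([
  [255,-0.01,0,-0.027,0],
  [255,-0.01,0,-0.027,0],
  [255,-0.01,0,-0.027,0],
  [255,-0.01,0,-0.027,0],
  [255,-0.01,0,-0.027,0],
  [255,-0.01,0,-0.027,0],
  [255,-0.01,0,-0.027,0],
  [255,-0.01,0,-0.027,0],
])

```text
time: 23.32
eef_pos: [0.5724, 0.1923, 0.2024]
tool_rot: [-89.5, -0.9, 174.6]
force: [-0.3, -0.8, -0.7]
finger_gap: 0.0112
```

```bash
python3 st.py
```

```text
23.3167 [0.5724 0.1923 0.2024] [-89.54  -0.88 174.6 ] [-44.4  47.2  41.3  96.2 -37.5  52.4 -83.3] [-0.3 -0.8 -0.7] 0.0112
```

move_arm([
  [255,-0.002,0.015,0.002,0],
  [255,0,0.015,0,0],
  [255,0,0.015,0,0],
  [255,0,0,0,0],
  [255,0,0,0,0],
])

```text
time: 23.73
eef_pos: [0.5729, 0.188, 0.1575]
tool_rot: [-89.5, -0.9, 174.5]
force: [0.2, -0.4, 0.4]
finger_gap: 0.0108
```

```bash
python3 st.py; python3 - <<'E'
from snap import *
snap('h3',dict(scene=(320,110,420,210,7),top=(225,150,315,240,7)))
E
```

```text
23.7333 [0.5729 0.188  0.1575] [-89.51  -0.92 174.52] [-42.7  50.2  38.6  98.4 -40.4  47.4 -80.7] [ 0.2 -0.4  0.4] 0.0108
```

View pics/h3_scene.png

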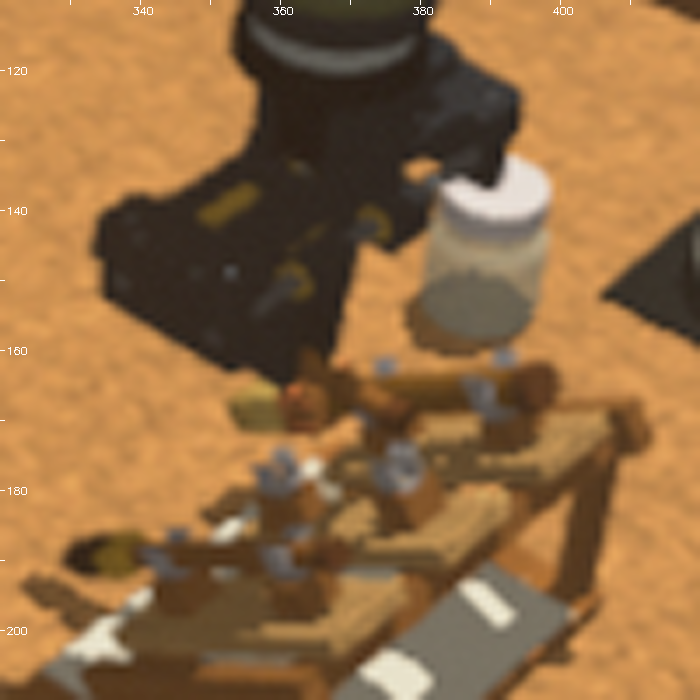

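View pics/h3_top.png

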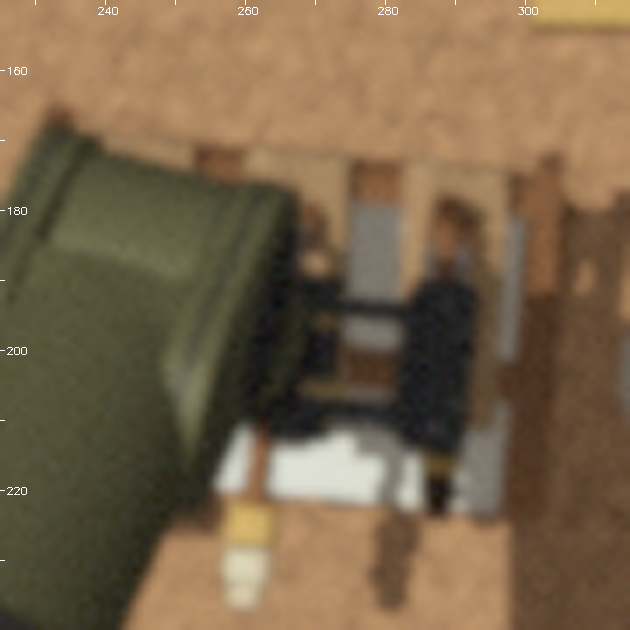

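```bash
python3 - <<'E'
from h import *
print(proj('top',(.5729-.0667,.188+.0064,.17)),proj('scene',(.5729+.06*.995,.188-.0058,.1628)))
E
```

```text
[260.8731384  224.29722221] [377.24961423 169.50533337]
```

move_arm([
  [255,-0.0041,0.0063,-0.0013,0],
  [255,-0.0041,0.0063,0,0],
  [255,-0.0027,0.0042,0,0],
  [255,0,0,0,0],
])

```text
time: 24.17
eef_pos: [0.585, 0.1882, 0.1411]
tool_rot: [-89.5, -0.8, 174.5]
force: [-0.3, 0.2, -0.5]
finger_gap: 0.0108
```

```bash
python3 st.py; python3 - <<'E'
from snap import *
snap('h4',dict(scene=(340,120,410,200,9)))
E
```

```text
24.1667 [0.585  0.1882 0.1411] [-89.55  -0.78 174.48] [-41.6  52.   37.7  97.  -41.2  46.7 -80.2] [-0.3  0.2 -0.5] 0.0108
```

View pics/h4_scene.png

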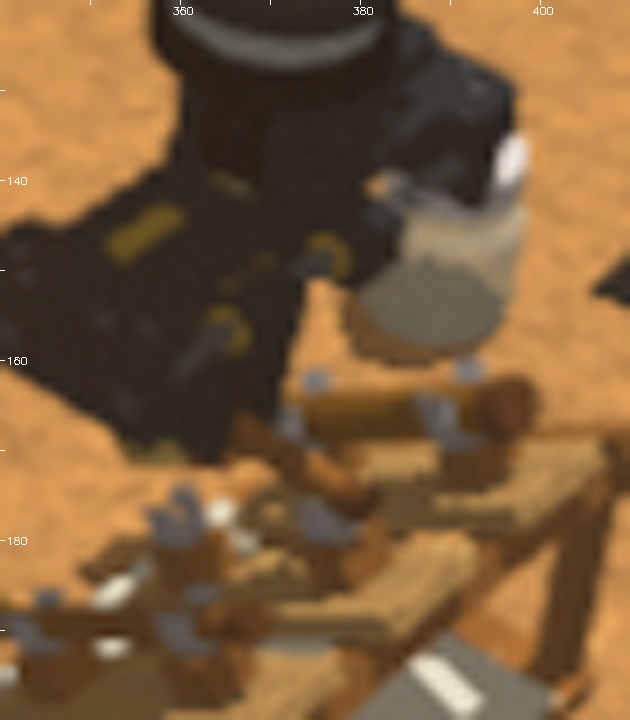

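move_arm([
  [255,-0.0027,0.0042,0,0],
  [255,-0.0027,0.0042,0,0],
  [255,0,0,0,0],
])

```text
time: 24.47
eef_pos: [0.5908, 0.1879, 0.1331]
tool_rot: [-89.6, -0.7, 174.5]
force: [0.7, 0.9, -1.4]
finger_gap: 0.0109
```

move_arm([
  [255,-0.0022,0.0034,0,0],
  [255,-0.0022,0.0034,0,0],
  [255,0,0,0,0],
])

```text
time: 24.72
eef_pos: [0.5938, 0.1874, 0.1262]
tool_rot: [-89.6, -0.8, 174.5]
force: [-1.9, 1.5, 3.6]
finger_gap: 0.011
```

```bash
python3 st.py; python3 - <<'E'
from snap import *
snap('h5',dict(scene=(340,120,410,200,9)))
E
```

```text
24.7167 [0.5938 0.1874 0.1262] [-89.57  -0.83 174.49] [-40.6  53.6  36.9  95.9 -41.9  46.2 -79.8] [-1.9  1.5  3.6] 0.011
```

View pics/h5_scene.png

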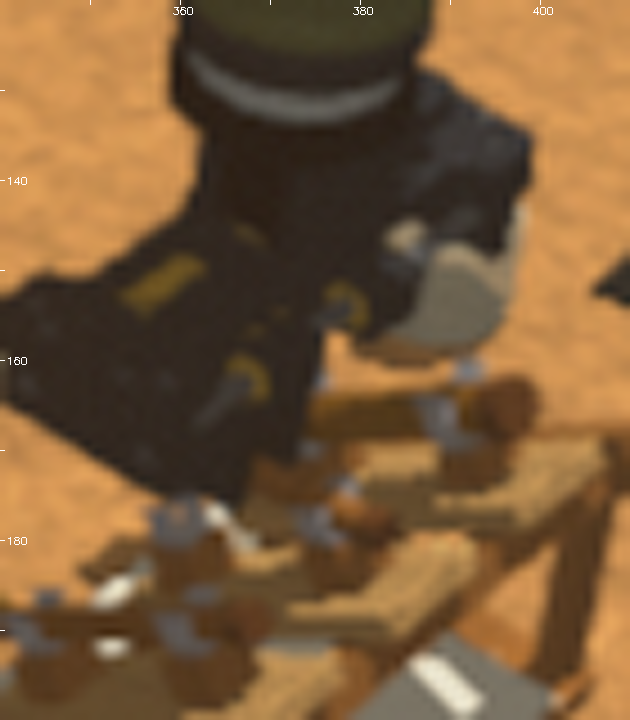

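move_arm([
  [255,-0.0022,0.0034,0,0],
  [255,-0.0022,0.0034,0,0],
  [255,0,0,0,0],
])

```text
time: 25.02
eef_pos: [0.5981, 0.187, 0.1192]
tool_rot: [-89.6, -0.8, 174.5]
force: [-4.0, 1.8, 2.5]
finger_gap: 0.0111
```

move_arm([
  [255,-0.0016,0.0025,0,0],
  [255,-0.0016,0.0025,0,0],
  [255,0,0,0,0],
])

```text
time: 25.27
eef_pos: [0.6009, 0.1867, 0.1143]
tool_rot: [-89.6, -0.9, 174.5]
force: [-5.6, 1.5, 3.0]
finger_gap: 0.0111
```

```bash
python3 st.py; python3 - <<'E'
from snap import *
snap('h6',dict(scene=(340,120,410,200,9)))
E
```

```text
25.2667 [0.6009 0.1867 0.1143] [-89.57  -0.87 174.49] [-39.9  54.9  36.3  95.  -42.4  45.8 -79.5] [-5.6  1.5  3. ] 0.0111
```

View pics/h6_scene.png

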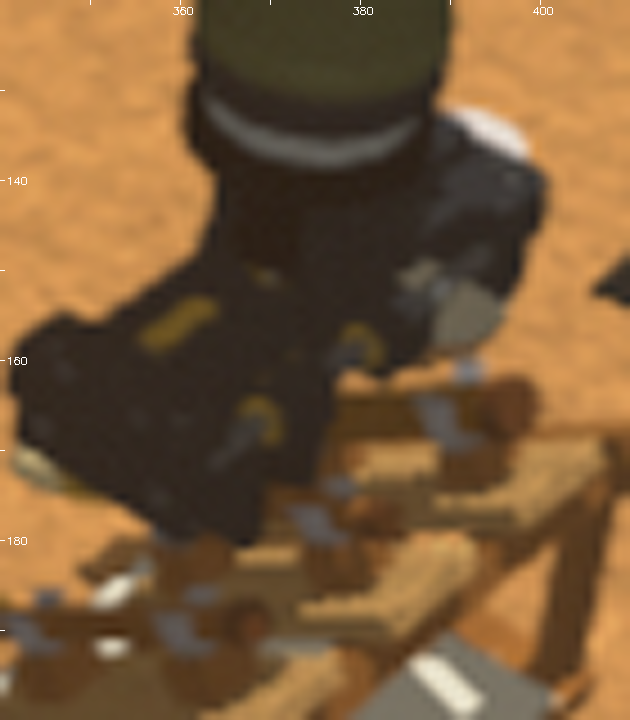

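Nearly home; continue pressing.

move_arm([
  [255,-0.0016,0.0025,0,0],
  [255,0,0,0,0],
])

```text
time: 25.48
eef_pos: [0.6022, 0.1867, 0.112]
tool_rot: [-89.6, -0.9, 174.5]
force: [-5.8, 1.1, 3.5]
finger_gap: 0.011
```

move_arm([
  [255,-0.0016,0.0025,0,0],
  [255,0,0,0,0],
])

```text
time: 25.65
eef_pos: [0.6034, 0.1866, 0.1098]
tool_rot: [-89.6, -0.9, 174.5]
force: [-6.8, 2.4, 5.1]
finger_gap: 0.0114
```

move_arm([
  [255,-0.0016,0.0025,0,0],
  [255,0,0,0,0],
])

```text
time: 25.82
eef_pos: [0.6049, 0.1864, 0.1072]
tool_rot: [-89.6, -0.9, 174.5]
force: [-7.0, 1.0, 5.6]
finger_gap: 0.0108
```

move_arm([
  [255,-0.0016,0.0025,0,0],
  [255,0,0,0,0],
])

```text
time: 25.98
eef_pos: [0.6058, 0.1864, 0.1059]
tool_rot: [-89.7, -1.0, 174.5]
force: [-10.4, 1.8, 14.7]
finger_gap: 0.0108
```

move_arm([
  [255,-0.0011,0.0017,0,0],
  [255,0,0,0,0],
])

```text
time: 26.15
eef_pos: [0.6062, 0.1864, 0.1053]
tool_rot: [-89.7, -1.1, 174.5]
force: [-15.2, 2.1, 23.2]
finger_gap: 0.0112
```

```bash
python3 st.py; python3 - <<'E'
from snap import *
snap('h7',dict(scene=(340,120,410,200,9)))
E
```

```text
26.15 [0.6062 0.1864 0.1053] [-89.7   -1.09 174.49] [-39.2  55.9  35.8  94.1 -42.8  45.8 -79.2] [-15.2   2.1  23.2] 0.0112
```

View pics/h7_scene.png

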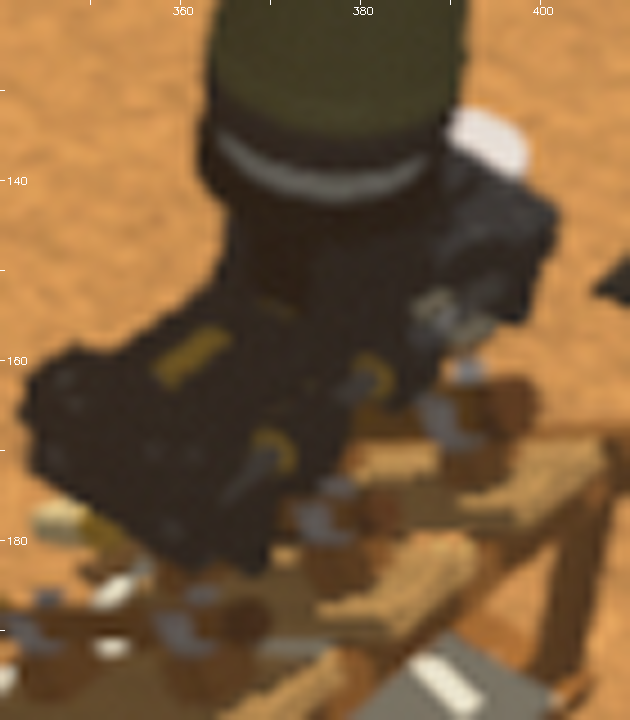

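move_arm([
  [170,0,0,0,0],
  [170,0,0,0,0],
  [170,0,0,0,0],
  [170,0,-0.01,0,0],
  [170,0,-0.03,0,0],
  [170,0,-0.035,0,0],
  [170,0.03,-0.03,0,0],
  [170,0.04,0,0,0],
])

```text
time: 26.87
eef_pos: [0.5481, 0.1912, 0.2145]
tool_rot: [-89.7, 0.2, 174.3]
force: [1.3, -0.5, 0.3]
finger_gap: 0.0294
```

move_arm([
  [100,0.04,0,0,0],
  [100,0.02,0,0.03,0],
  [100,0,0,0.03,0],
  [100,0,0,0.03,0],
  [100,0,0,0.03,0],
])

```text
time: 27.28
eef_pos: [0.4702, 0.0783, 0.2108]
tool_rot: [-89.6, -0.6, 174.5]
force: [0.9, -0.5, 0.4]
finger_gap: 0.0536
```

```bash
python3 st.py; python3 - <<'E'
from snap import *
snap('h8',dict(scene=(330,130,430,220,8),top=(225,160,315,290,5)))
E
```

```text
27.2833 [0.4702 0.0783 0.2108] [-89.57  -0.63 174.54] [-39.2  37.4  40.2 117.3 -37.5  39.5 -69.8] [ 0.9 -0.5  0.4] 0.0536
```

View pics/h8_scene.png

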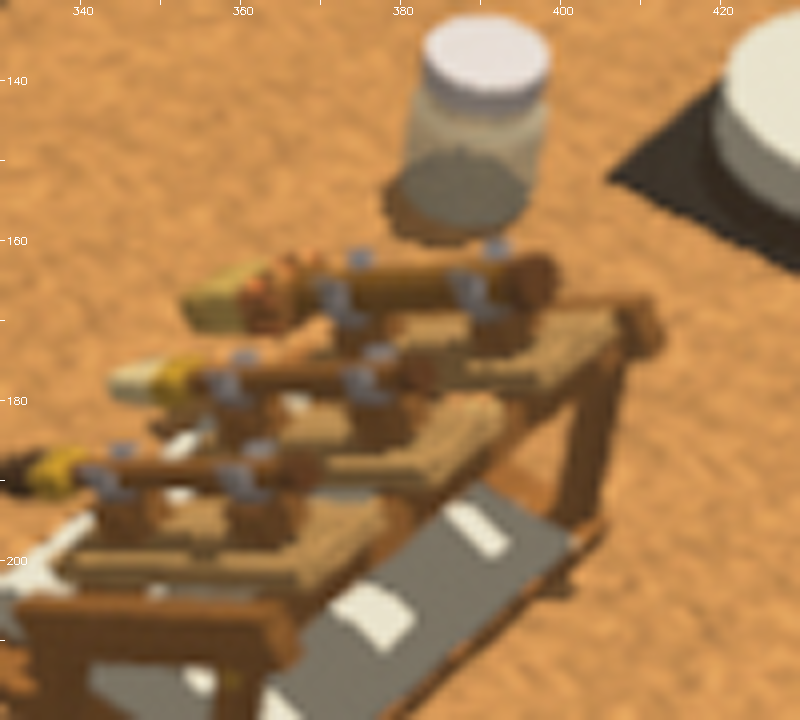

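View pics/h8_top.png

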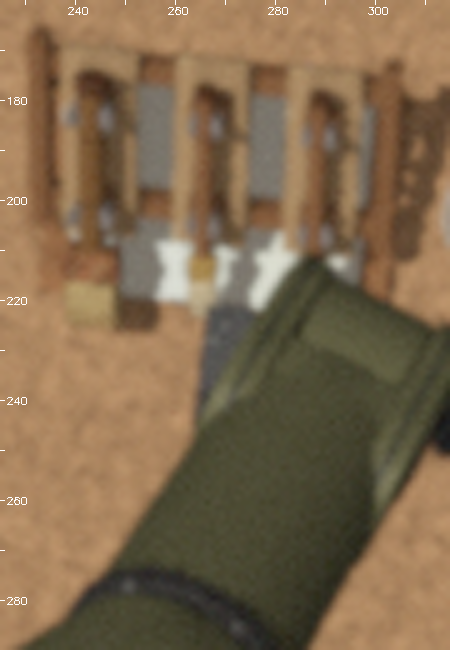

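```bash
python3 - <<'E'
from h import *
for n,a,b in(('top',(420.2,257.2),(373.9,267.5)),('scene',(199.8,275.6),(231.6,233.6))):
    k=onz(n,*a,.007);e=onz(n,*b,.009);d=k-e;d[2]=0;L=np.linalg.norm(d);print(n,k,e,L,np.degrees(np.arctan2(d[1],d[0])))
# hook
s=cv2.imread('pics/scene0.png');t=cv2.imread('pics/top0.png')
cv2.imwrite('pics/ys.png',cv2.resize(s[205:300,250:320],None,fx=8,fy=8,interpolation=cv2.INTER_CUBIC))
cv2.imwrite('pics/yt.png',cv2.resize(t[160:215,365:415],None,fx=12,fy=12,interpolation=cv2.INTER_CUBIC)[:600])
E
```

```text
top [ 0.40131374 -0.31123658  0.007     ] [ 0.36769072 -0.15754365  0.009     ] 0.15732776945928686 -77.65995486831896
scene [ 0.40983102 -0.30694221  0.007     ] [ 0.37245225 -0.15503738  0.009     ] 0.15643608945939147 -76.17603845158742
```

View pics/ys.png

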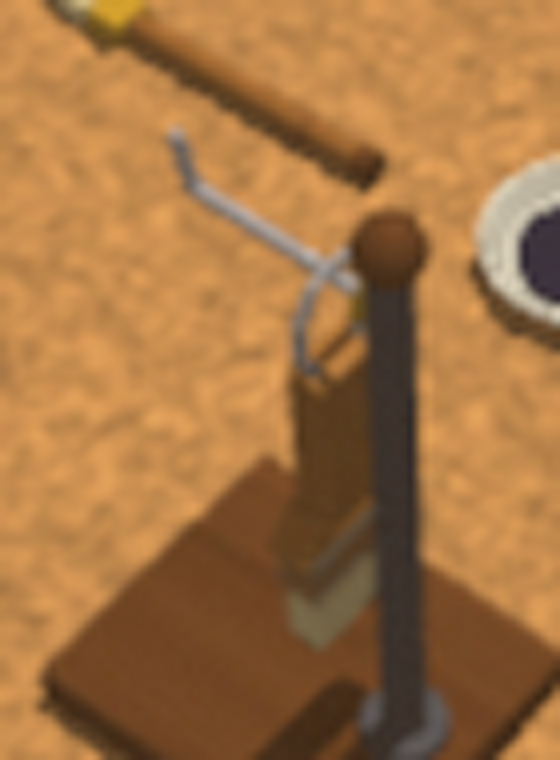

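View pics/yt.png

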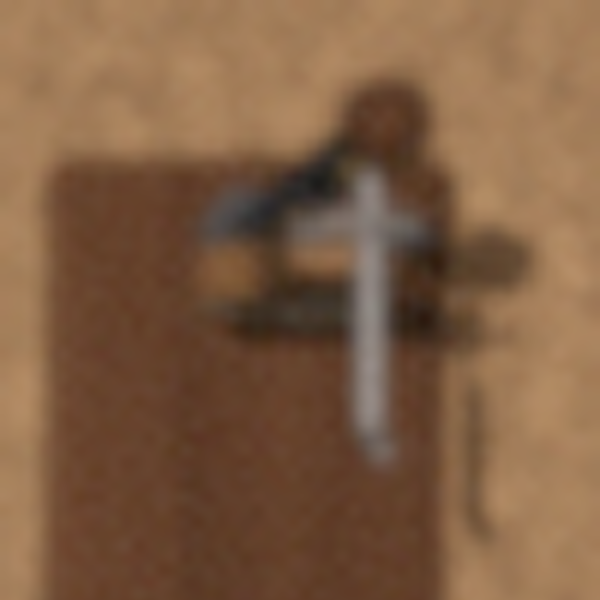

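```bash
python3 - <<'E'
from h import *
c=onz('scene',274.1,228.1,.225);t=onz('scene',272,221.3,.243+.001);p=onz('scene',295.6,241.3,.225);h=onz('scene',291.9,239,.225)
print('scene corner',c,'tip',t,'post',p,'hung',h, np.linalg.norm(p-c),np.degrees(np.arctan2(p[1]-c[1],p[0]-c[0])))
c2=onz('top',395.7,195.4,.225);t2=onz('top',396.7,198.3,.243);p2=onz('top',395.8,174.8,.225);h2=onz('top',395.8,178.8,.229)
print('top',c2,t2,p2,h2,np.degrees(np.arctan2(p2[1]-c2[1],p2[0]-c2[0])))
print('tri corner',tri((274.1,228.1),(395.7,195.4)))
# base edges
for a in((370,213-1),(402,213-1),(369.3,173.5),(402,173.5)):print(onz('top',*a,.018))
E
```

```text
scene corner [ 0.58984165 -0.197622    0.225     ] tip [ 0.58481049 -0.19727015  0.244     ] post [ 0.65215666 -0.19721286  0.225     ] hung [ 0.6416188  -0.19722007  0.225     ] 0.06231634776668136 0.3761779993884999
top [ 0.58803371 -0.19714107  0.225     ] [ 0.57833097 -0.19702982  0.243     ] [ 0.64735691 -0.1979476   0.225     ] [ 0.6353354  -0.19720708  0.229     ] -0.7789196640175766
tri corner (array([ 0.58852465, -0.19703389,  0.2235178 ]), np.float64(0.0010051032080084948))
[ 0.55016782 -0.14470672  0.018     ]
[ 0.55029301 -0.25047627  0.018     ]
[ 0.67793379 -0.14304948  0.018     ]
[ 0.67818299 -0.25170573  0.018     ]
```

move_arm([
  [100,0.003,0,0.037,0],
  [100,0.003,0,0.037,0],
  [100,0.003,0,0.037,0],
  [100,0.003,0,0.037,0],
  [100,0.003,0,0.037,0],
  [100,0.003,0,0.037,0],
  [100,0.003,0,0.037,0],
  [100,0.003,0,0.037,0],
])

```text
time: 28.05
eef_pos: [0.418, -0.2149, 0.213]
tool_rot: [-89.5, -0.7, 174.5]
force: [0.8, -0.0, 0.4]
finger_gap: 0.0534
```

move_arm([
  [100,0.003,0,0.037,0],
  [100,0.003,0,0.037,0],
  [100,0,0,0,-0.12],
  [100,0,0,0,-0.12],
  [100,0,0,0,-0.12],
  [100,0,0,0,-0.12],
  [100,0,0,0,-0.12],
  [100,0,0,0,-0.12],
])

```text
time: 28.72
eef_pos: [0.4054, -0.2864, 0.2136]
tool_rot: [-90.1, -0.8, -143.9]
force: [-0.0, 0.3, 0.4]
finger_gap: 0.0535
```

move_arm([
  [100,0,0,0,-0.12],
  [100,0,0,0,-0.12],
  [100,0,0,0,-0.12],
  [100,0,0,0,-0.12],
  [100,0,0.02,0,-0.12],
  [100,0,0.02,0,-0.12],
  [100,0,0.02,0,-0.12],
  [100,0,0.02,0,-0.12],
])

```text
time: 29.38
eef_pos: [0.4046, -0.287, 0.1328]
tool_rot: [-90.7, -0.4, -88.9]
force: [-0.5, -0.7, 0.4]
finger_gap: 0.0536
```

```bash
python3 st.py
```

```text
29.3833 [ 0.4046 -0.287   0.1328] [-90.68  -0.41 -88.95] [ 27.4  40.3   3.5 117.4  -4.   22.8  34.8] [-0.5 -0.7  0.4] 0.0536
```

move_arm([
  [100,0,0.02,0,-0.105],
  [100,0,0.02,0,-0.105],
  [100,0.003,0.02,-0.004,0],
  [100,0,0.02,0,0],
  [100,0,0,0,0],
])

```text
time: 29.8
eef_pos: [0.3984, -0.2906, 0.0507]
tool_rot: [-91.0, -0.0, -77.3]
force: [-0.5, 0.0, -0.1]
finger_gap: 0.0535
```

```bash
python3 st.py; python3 - <<'E'
from snap import *
snap('k1',dict(scene=(170,200,260,300,7),top=(360,220,450,300,7)))
s=bot.get_state();e=s['eef_pos'];print(proj('scene',[e[0],e[1],.007]),proj('top',[e[0],e[1],.007]))
E
```

```text
29.8 [ 0.3984 -0.2906  0.0507] [-9.102e+01 -4.000e-02 -7.727e+01] [ 29.9  49.3   0.6 119.4   1.2  12.   41.9] [-0.5  0.  -0.1] 0.0535
[201.77418051 269.66638971] [414.10278317 257.7501069 ]
```

View pics/k1_scene.png

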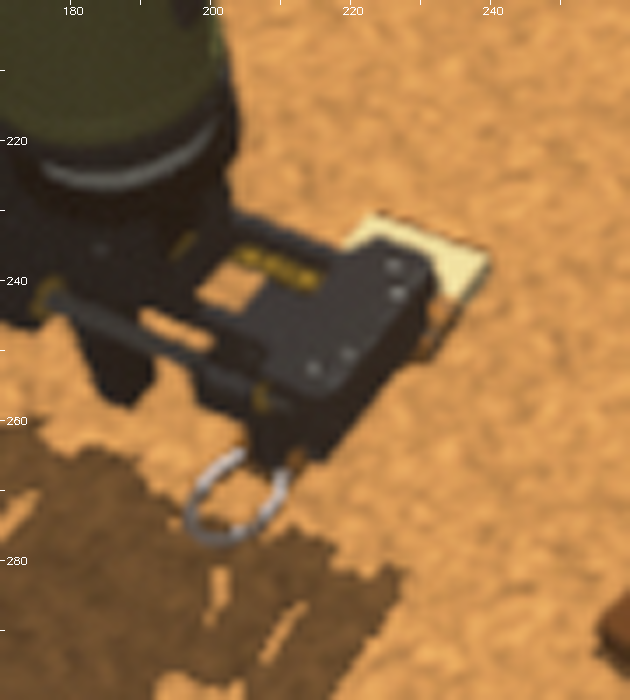

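View pics/k1_top.png

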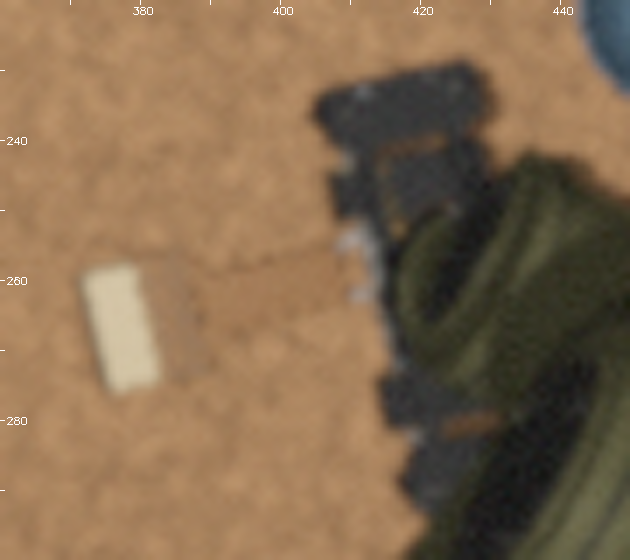

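move_arm([
  [110,0,0.015,0.005,0],
  [110,0,0.015,0,0],
  [110,0,0.012,0,0],
  [110,0,0.005,0,0],
  [110,0,0,0,0],
  [110,0,0,0,0],
])

```text
time: 30.4
eef_pos: [0.4036, -0.2902, 0.0068]
tool_rot: [-90.8, -0.2, -77.2]
force: [0.3, 0.4, 0.5]
finger_gap: 0.0502
```

```bash
python3 st.py; python3 - <<'E'
from snap import *
snap('k2',dict(scene=(170,200,260,300,7)))
E
```

```text
30.4 [ 0.4036 -0.2902  0.0068] [-90.83  -0.2  -77.23] [ 29.5  54.4   0.7 119.1   1.1   7.   41.6] [0.3 0.4 0.5] 0.0502
```

View pics/k2_scene.png

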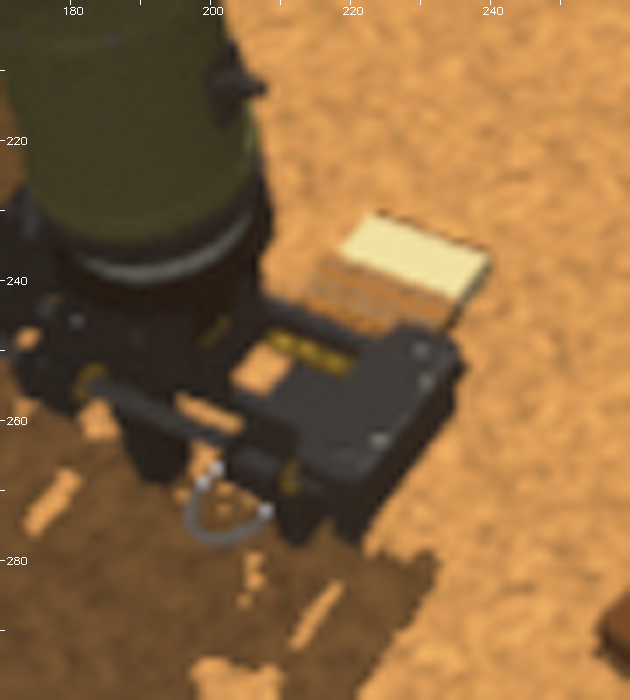

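move_arm([
  [110,0,0.005,0,0],
  [255,0,0,0,0],
  [255,0,0,0,0],
  [255,0,0,0,0],
  [255,0,0,0,0],
  [255,0,0,0,0],
])

```text
time: 30.95
eef_pos: [0.4034, -0.2901, 0.0014]
tool_rot: [-90.8, -0.2, -77.2]
force: [-0.2, -0.2, 1.4]
finger_gap: 0.0317
```

```bash
python3 st.py; python3 - <<'E'
from snap import *
snap('k3',dict(scene=(170,200,260,300,7)))
E
```

```text
30.95 [ 0.4034 -0.2901  0.0014] [-90.84  -0.18 -77.23] [ 29.5  55.    0.7 119.1   1.1   6.4  41.6] [-0.2 -0.2  1.4] 0.0317
```

View pics/k3_scene.png

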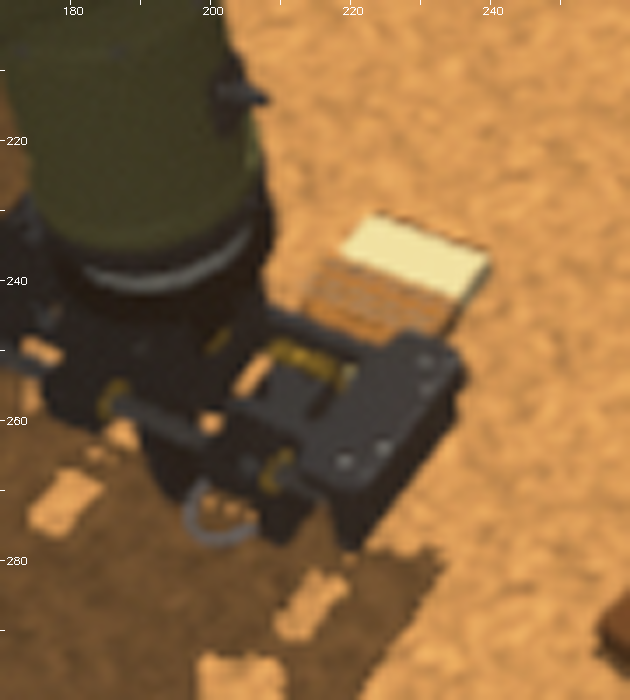

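move_arm([
  [255,0,-0.005,0,0],
  [255,0,-0.012,0,0],
  [255,0,-0.015,0,0],
  [255,0,-0.02,0,0],
  [255,0,-0.02,0,0],
  [255,0,-0.015,0,0],
  [255,0,0,0,0],
])

```text
time: 31.58
eef_pos: [0.406, -0.2905, 0.0915]
tool_rot: [-90.6, -0.4, -77.2]
force: [0.1, -0.3, -0.8]
finger_gap: 0.0318
```

```bash
python3 st.py; python3 - <<'E'
from snap import *
snap('k4',dict(scene=(160,180,280,290,6)))
E
```

```text
31.5833 [ 0.406  -0.2905  0.0915] [-90.62  -0.4  -77.24] [ 29.5  44.7   0.6 118.2   0.9  17.2  41.8] [ 0.1 -0.3 -0.8] 0.0318
```

View pics/k4_scene.png

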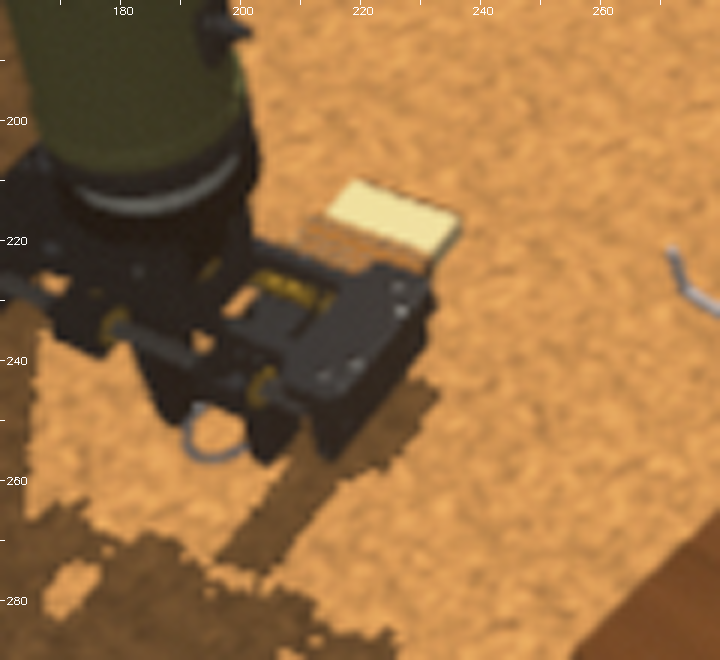

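```bash
python3 - <<'E'
from h import *
g=np.array([.406,-.2905,.097])
o,d=ray('scene',228,213)
for z in np.arange(.0,.14,.01):
    p=onz('scene',228,213,z); print(round(z,3),np.linalg.norm(p-g).round(4),(p-g).round(3))
E
```

```text
0.0 0.2394 [-0.107  0.191 -0.097]
0.01 0.2274 [-0.099  0.185 -0.087]
0.02 0.2156 [-0.092  0.179 -0.077]
0.03 0.2041 [-0.084  0.174 -0.067]
0.04 0.1928 [-0.076  0.168 -0.057]
0.05 0.182 [-0.068  0.162 -0.047]
0.06 0.1716 [-0.06   0.156 -0.037]
0.07 0.1618 [-0.052  0.151 -0.027]
0.08 0.1526 [-0.044  0.145 -0.017]
0.09 0.1441 [-0.037  0.139 -0.007]
0.1 0.1366 [-0.029  0.133  0.003]
0.11 0.1301 [-0.021  0.128  0.013]
0.12 0.1248 [-0.013  0.122  0.023]
0.13 0.1209 [-0.005  0.116  0.033]
0.14 0.1186 [0.003 0.11  0.043]
```

move_arm([
  [255,0,0.02,0,0],
  [255,0,0.025,0,0],
  [255,0,0.015,0,0],
  [175,0,0,0,0],
  [175,0,0,0,0],
])

```text
time: 32.05
eef_pos: [0.4029, -0.2894, 0.0273]
tool_rot: [-91.0, -0.1, -77.2]
force: [0.5, -0.2, -0.7]
finger_gap: 0.0321
```

move_arm([
  [168,0,0,0,0],
  [168,0,0,0,0],
  [168,0,0,0,0],
])

```text
time: 32.3
eef_pos: [0.4043, -0.2902, 0.0291]
tool_rot: [-90.8, -0.2, -77.2]
force: [0.3, 0.1, -0.7]
finger_gap: 0.032
```

```bash
python3 st.py; python3 - <<'E'
from snap import *
snap('k5',dict(scene=(160,190,280,300,6)))
E
```

```text
32.3 [ 0.4043 -0.2902  0.0291] [-90.77  -0.24 -77.23] [ 29.5  51.8   0.7 119.1   1.1   9.5  41.6] [ 0.3  0.1 -0.7] 0.032
```

View pics/k5_scene.png

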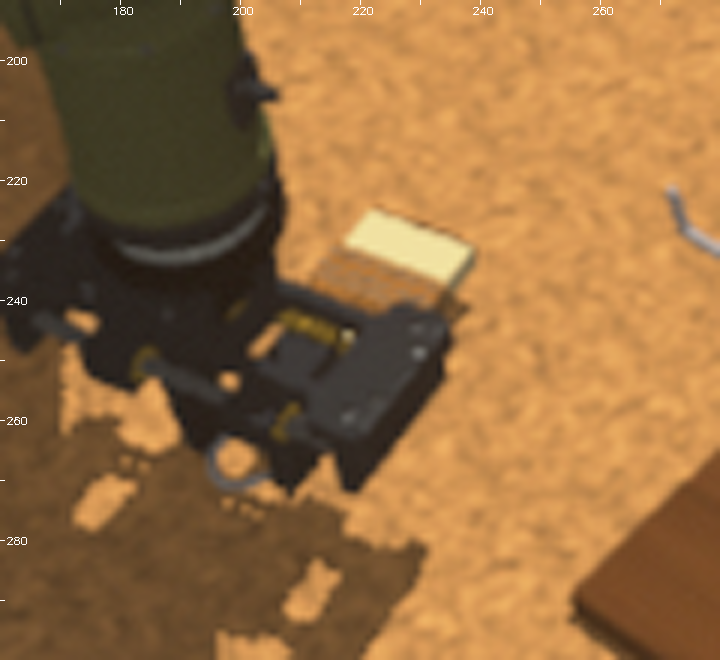

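move_arm([
  [164,0,0,0,0],
  [164,0,0,0,0],
  [164,0,0,0,0],
])

```text
time: 32.6
eef_pos: [0.4039, -0.29, 0.0285]
tool_rot: [-90.8, -0.2, -77.2]
force: [-0.0, -0.2, -0.4]
finger_gap: 0.0317
```

```bash
python3 st.py; python3 - <<'E'
from snap import *
snap('k6',dict(scene=(160,190,280,300,6)))
E
```

```text
32.6 [ 0.4039 -0.29    0.0285] [-90.82  -0.19 -77.23] [ 29.5  51.9   0.7 119.1   1.1   9.5  41.6] [-0.  -0.2 -0.4] 0.0317
```

View pics/k6_scene.png

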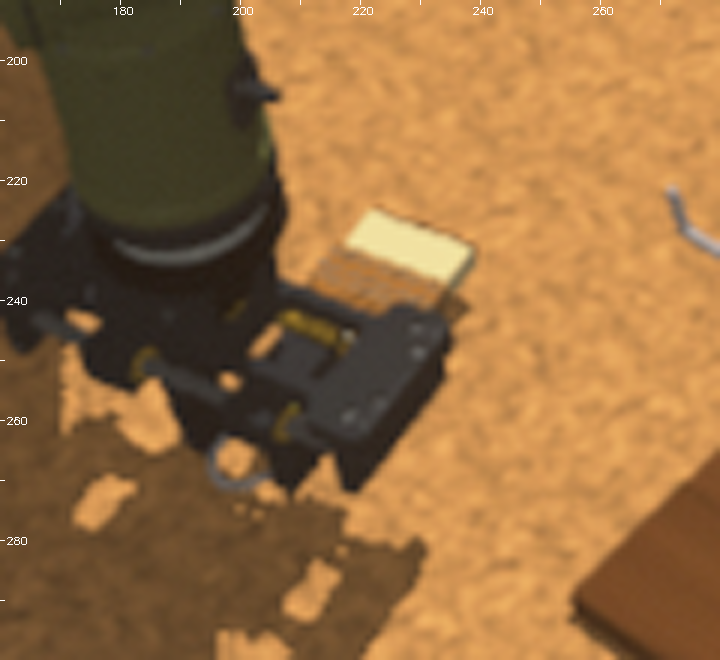

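move_arm([
  [163,0,0,0,0],
  [163,0,0,0,0],
  [163,0,0,0,0],
  [163,0,0,0,0],
  [162,0,0,0,0],
  [162,0,0,0,0],
  [162,0,0,0,0],
])

```text
time: 33.23
eef_pos: [0.4038, -0.2899, 0.0282]
tool_rot: [-90.8, -0.2, -77.2]
force: [0.3, 0.2, -0.4]
finger_gap: 0.0321
```

```bash
python3 st.py; python3 - <<'E'
from snap import *
snap('k7',dict(scene=(160,190,280,300,6)))
E
```

```text
33.2333 [ 0.4038 -0.2899  0.0282] [-90.84  -0.18 -77.22] [ 29.5  51.9   0.7 119.1   1.1   9.5  41.6] [ 0.3  0.2 -0.4] 0.0321
```

View pics/k7_scene.png

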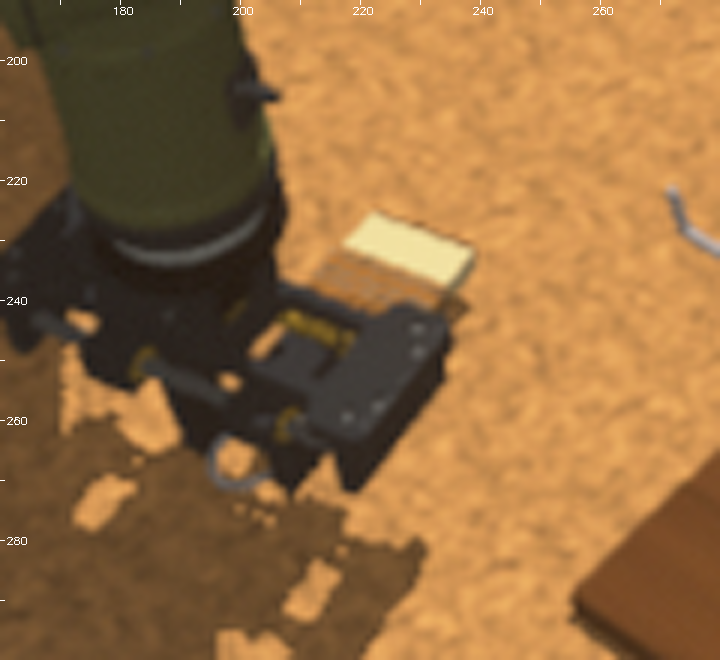

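move_arm([
  [161,0,0,0,0],
  [161,0,0,0,0],
  [161,0,0,0,0],
  [161,0,0,0,0],
])

```text
time: 33.62
eef_pos: [0.4037, -0.2899, 0.0283]
tool_rot: [-90.8, -0.2, -77.2]
force: [-0.6, -0.1, 0.0]
finger_gap: 0.0323
```

```bash
python3 st.py; python3 - <<'E'
from snap import *
snap('k8',dict(scene=(160,190,280,300,6)))
E
```

```text
33.6167 [ 0.4037 -0.2899  0.0283] [-90.84  -0.17 -77.22] [ 29.5  51.9   0.7 119.1   1.1   9.5  41.6] [-0.6 -0.1  0. ] 0.0323
```

View pics/k8_scene.png

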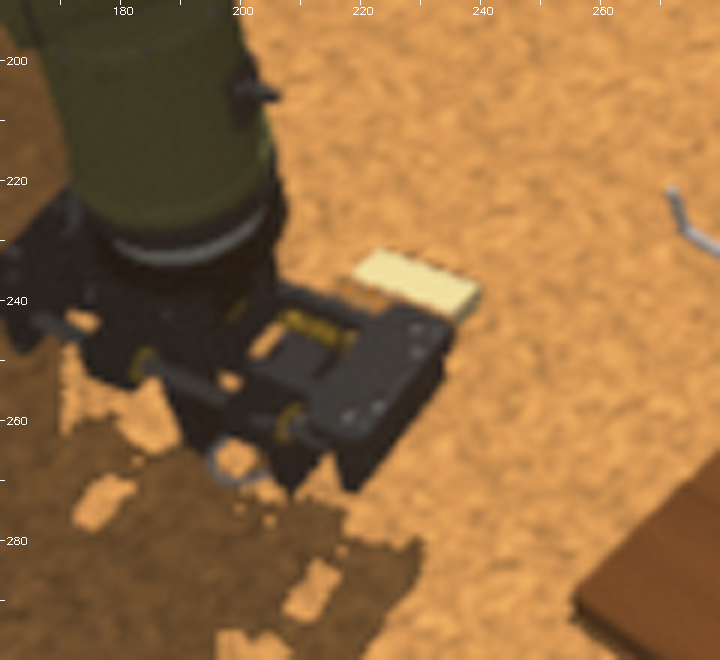

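move_arm([
  [161,0,-0.005,0,0],
  [161,0,-0.008,0,0],
  [161,0,-0.01,0,0],
  [161,0,-0.01,0,0],
  [161,0,-0.01,0,0],
  [161,0,-0.007,0,0],
  [161,0,0,0,0],
])

```text
time: 34.25
eef_pos: [0.4054, -0.2902, 0.0802]
tool_rot: [-90.7, -0.3, -77.2]
force: [1.7, -0.8, 0.0]
finger_gap: 0.0321
```

```bash
python3 st.py; python3 - <<'E'
from snap import *
snap('k9',dict(scene=(160,180,280,300,6)))
E
```

```text
34.25 [ 0.4054 -0.2902  0.0802] [-90.7   -0.31 -77.23] [ 29.5  46.    0.6 118.5   1.   15.8  41.7] [ 1.7 -0.8  0. ] 0.0321
```

View pics/k9_scene.png

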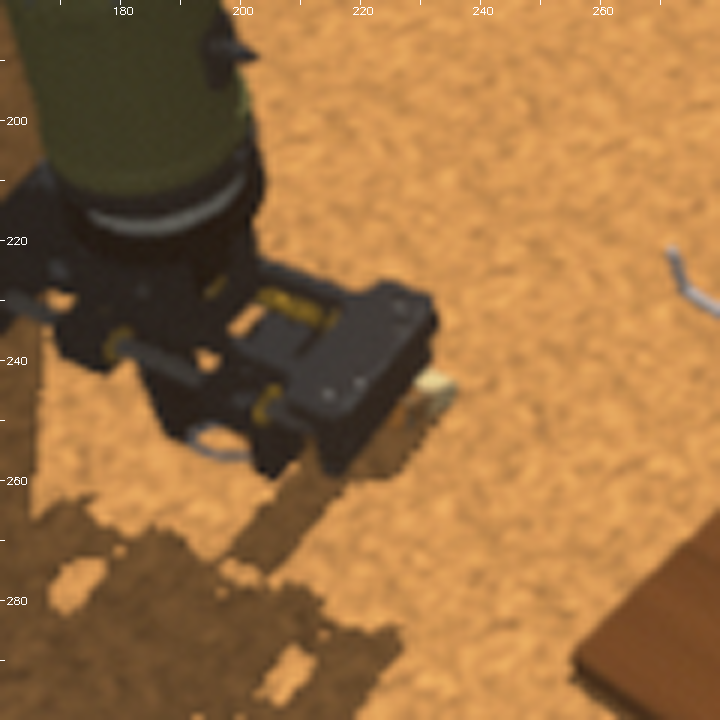

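Drooping nicely as it lifts. Continue.

move_arm([
  [161,0,-0.007,0,0],
  [161,0,-0.01,0,0],
  [161,0,-0.01,0,0],
  [161,0,-0.01,0,0],
  [161,0,-0.01,0,0],
  [161,0,-0.006,0,0],
  [161,0,0,0,0],
])

```text
time: 34.88
eef_pos: [0.4062, -0.29, 0.133]
tool_rot: [-90.7, -0.3, -77.2]
force: [0.2, -0.6, 5.8]
finger_gap: 0.0322
```

```bash
python3 st.py; python3 - <<'E'
from snap import *
snap('k10',dict(scene=(160,180,280,300,6)))
E
```

```text
34.8833 [ 0.4062 -0.29    0.133 ] [-90.69  -0.32 -77.24] [ 29.4  40.3   0.6 116.9   0.8  23.1  41.9] [ 0.2 -0.6  5.8] 0.0322
```

View pics/k10_scene.png

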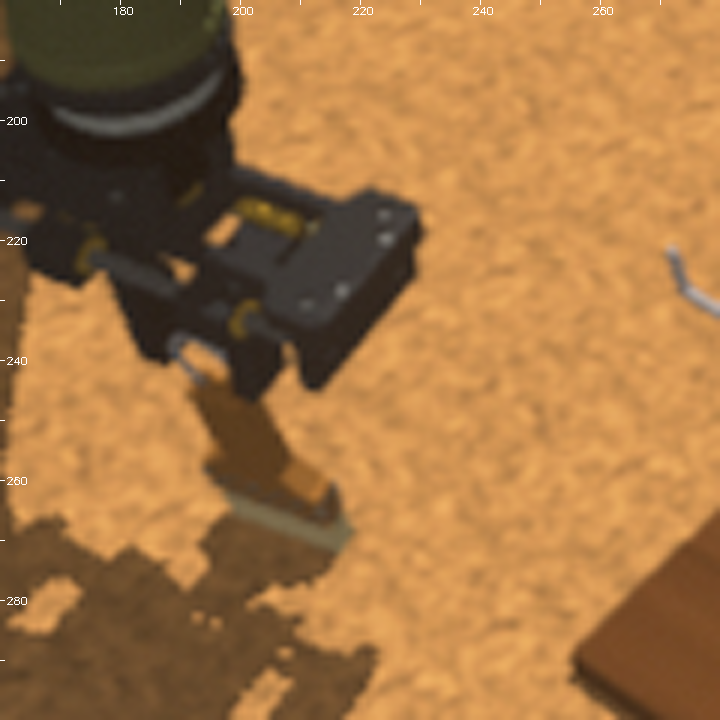

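move_arm([
  [161,0,-0.006,0,0],
  [161,0,-0.008,0,0],
  [161,0,-0.006,0,0],
  [161,0,0,0,0],
  [255,0,0,0,0],
  [255,0,0,0,0],
])

```text
time: 35.43
eef_pos: [0.4053, -0.289, 0.1511]
tool_rot: [-90.9, -0.2, -77.2]
force: [-0.0, -0.5, -0.8]
finger_gap: 0.0315
```

```bash
python3 st.py; python3 - <<'E'
from snap import *
snap('k11',dict(scene=(150,170,270,290,6)))
E
```

```text
35.4333 [ 0.4053 -0.289   0.1511] [-90.85  -0.16 -77.22] [ 29.4  38.4   0.6 116.1   0.7  26.   42. ] [-0.  -0.5 -0.8] 0.0315
```

View pics/k11_scene.png

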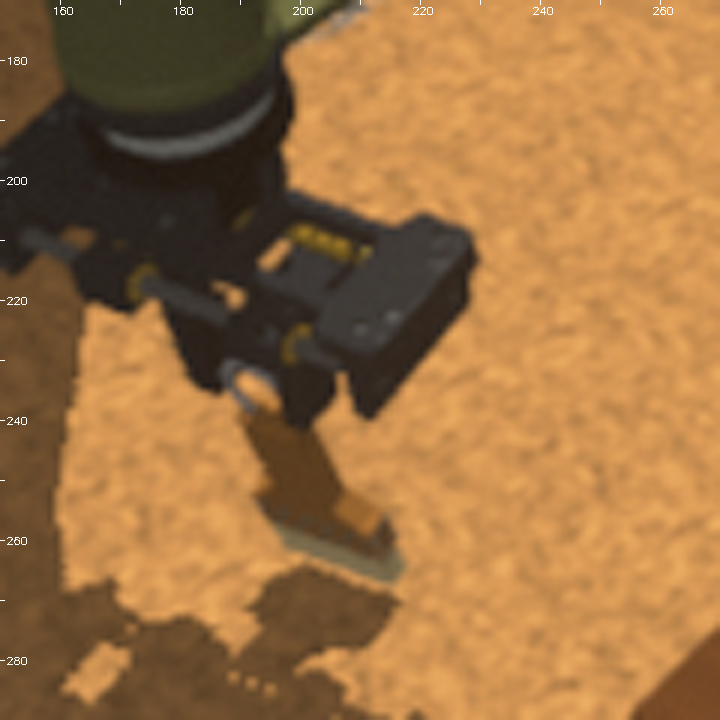

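```bash
python3 - <<'E'
from h import *
g=np.array([.4053,-.289,.1566])
for z in np.arange(.01,.08,.01):
    p=onz('scene',207.2,264.2,z); print(round(z,3),np.linalg.norm(p-g).round(4),(p-g).round(3))
E
```

```text
0.01 0.1478 [-0.006  0.018 -0.147]
0.02 0.1373 [ 0.001  0.014 -0.137]
0.03 0.1272 [ 0.008  0.01  -0.127]
0.04 0.1177 [ 0.015  0.006 -0.117]
0.05 0.1088 [ 0.022  0.002 -0.107]
0.06 0.1007 [ 0.028 -0.002 -0.097]
0.07 0.0937 [ 0.035 -0.006 -0.087]
0.08 0.0881 [ 0.042 -0.01  -0.077]
```

move_arm([
  [255,0,-0.01,0,0],
  [255,0,-0.02,0,0],
  [255,0,-0.02,0,0],
  [255,0,-0.02,0,-0.06],
  [255,0,-0.009,0,-0.11],
  [255,0,0,0,-0.11],
  [255,0,0,0,-0.11],
  [255,0,0,0,-0.11],
])

```text
time: 36.15
eef_pos: [0.4063, -0.2885, 0.2302]
tool_rot: [-90.8, 0.3, -48.3]
force: [-0.5, -0.5, -1.0]
finger_gap: 0.0312
```

move_arm([
  [255,0,0,0,-0.11],
  [255,0,0,0,-0.11],
  [255,0,0,0,-0.11],
  [255,0,0,0,-0.11],
  [255,0,0,0,-0.11],
  [255,0,0,0,-0.11],
  [255,0,0,0,-0.11],
  [255,0,0,0,-0.08],
])

```text
time: 36.82
eef_pos: [0.4061, -0.2886, 0.2298]
tool_rot: [-90.3, 0.8, 0.4]
force: [1.1, 0.4, -1.0]
finger_gap: 0.031
```

```bash
python3 st.py
```

```text
36.8167 [ 0.4061 -0.2886  0.2298] [-90.31   0.83   0.41] [ 44.2  32.2 -22.8 111.   19.2  41.2 100.2] [ 1.1  0.4 -1. ] 0.031
```

move_arm([
  [255,0.01,0,0.008,0],
  [255,0.018,0,0.012,0],
  [255,0.018,0,0.012,0],
  [255,0.018,0,0.012,0],
  [255,0.018,0,0.013,0],
  [255,0.018,0,0.013,0],
  [255,0.018,0,0.013,0],
  [255,0.01,0,0.007,0],
])

```text
time: 37.48
eef_pos: [0.5362, -0.1959, 0.2275]
tool_rot: [-90.3, 0.7, 0.3]
force: [0.6, -0.1, -1.5]
finger_gap: 0.0311
```

move_arm([
  [255,0,0,0,0],
  [255,0,0,0,0],
])

```text
time: 37.65
eef_pos: [0.5336, -0.1986, 0.2274]
tool_rot: [-90.4, 0.9, 0.2]
force: [-0.6, -0.4, -1.3]
finger_gap: 0.0317
```

```bash
python3 st.py; python3 - <<'E'
from snap import *
snap('m1',dict(scene=(230,170,330,290,6),top=(350,150,450,250,6)))
s=bot.get_state();e=s['eef_pos'];print('apex',proj('scene',e+[0,0,.0245]),proj('top',e+[0,0,.0245]))
E
```

```text
37.65 [ 0.5336 -0.1986  0.2274] [-90.37   0.88   0.15] [ 28.1  37.3 -21.5  99.2  18.2  47.7  88.2] [-0.6 -0.4 -1.3] 0.0317
apex [253.67432365 208.93183928] [398.40257594 214.34631775]
```

View pics/m1_scene.png

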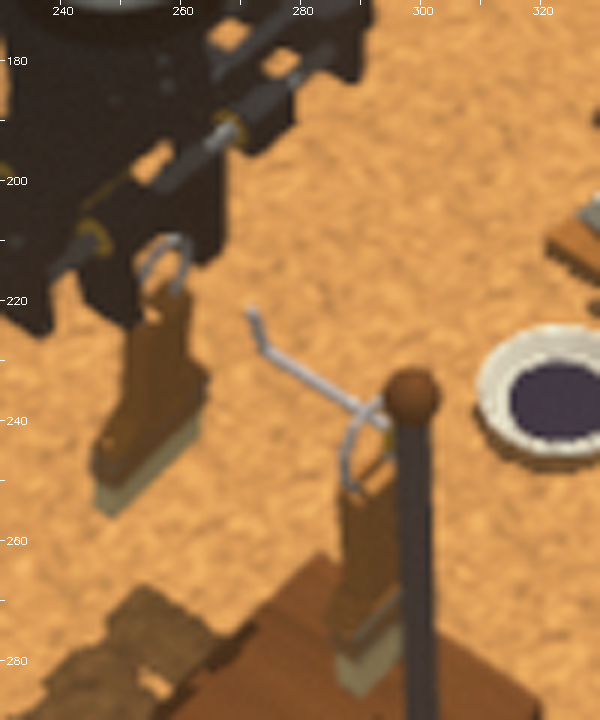

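View pics/m1_top.png

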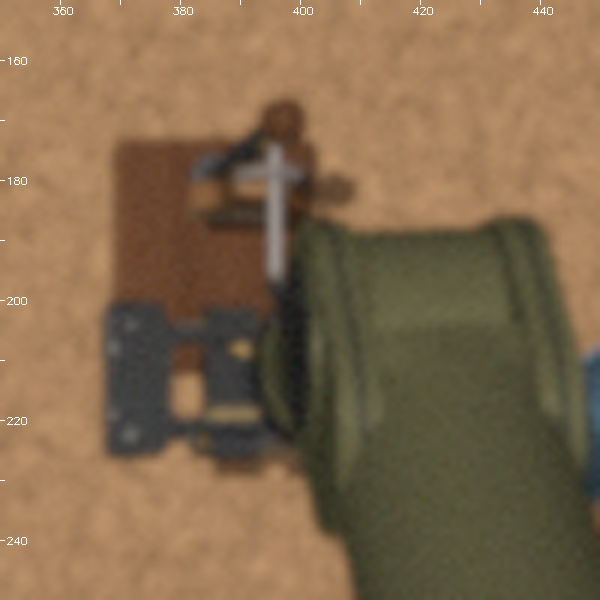

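```bash
python3 - <<'E'
from h import *
e=np.array([.5336,-.1986,.2274])
for nm,d in dict(tcp=(0,0,0),apex=(.002,0,.0245),L=(0,-.0145,.0055),R=(0,.0145,.0055),hend=(-.002,0,-.0135),hL=(-.002,-.014,-.0135),hR=(-.002,.014,-.0135),headbot=(-.016,0,-.135),hbL=(-.016,-.03,-.135),hbR=(-.016,.03,-.135)).items():
    print(nm,proj('scene',e+d).round(1), ((proj('scene',e+d)-[230,170])*6).round(0))
print(proj('scene',[.583,-.197,.244]),proj('scene',[.589,-.1973,.225]))
E
```

```text
tcp [255.4 216.2] [152. 277.]
apex [255.1 209.2] [150. 235.]
L [250.7 218.3] [124. 290.]
R [259.5 211. ] [177. 246.]
hend [255.3 219.8] [152. 299.]
hL [251.  223.3] [126. 320.]
hR [259.4 216.3] [177. 278.]
headbot [255.5 249.6] [153. 478.]
hbL [247.2 257.1] [103. 523.]
hbR [263.6 242.3] [202. 434.]
[271.47259123 220.85386376] [273.91508995 227.83993384]
```

move_arm([
  [255,0.006,-0.002,0.001,0],
  [255,0.01,0,0,0],
  [255,0.01,0,0,0],
  [255,0.008,0,0,0],
  [255,0,0,0,0],
])

```text
time: 38.17
eef_pos: [0.5698, -0.1977, 0.2296]
tool_rot: [-90.4, 0.7, 0.1]
force: [0.6, 0.1, -0.5]
finger_gap: 0.0316
```

```bash
python3 st.py; python3 - <<'E'
from snap import *
snap('m2',dict(scene=(240,180,320,280,7)))
E
```

```text
38.1667 [ 0.5698 -0.1977  0.2296] [-9.035e+01  6.700e-01  9.000e-02] [ 26.5  39.5 -21.4  93.4  17.9  51.1  88.2] [ 0.6  0.1 -0.5] 0.0316
```

View pics/m2_scene.png

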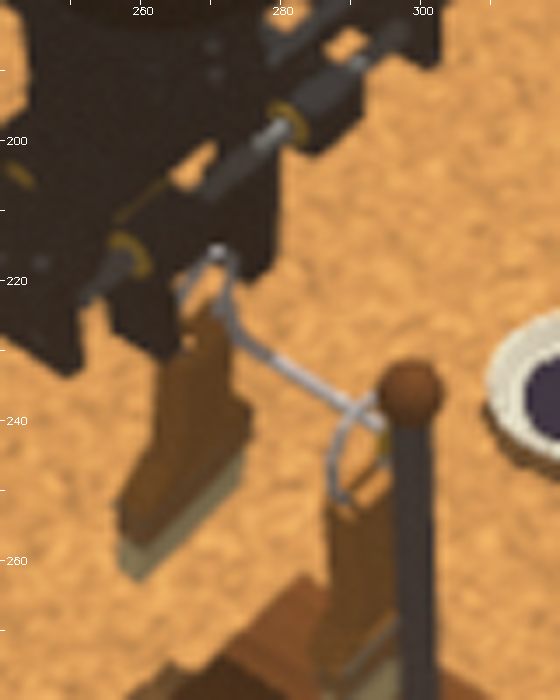

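```bash
python3 - <<'E'
from h import *
e=np.array([.5698,-.1977,.2296])
for k,d in dict(L=(0,-.0145,.0055),R=(0,.0145,.0055),apex=(.002,0,.0245),mid=(.0015,0,.0145),hL=(-.002,-.012,-.0115),hR=(-.002,.012,-.0115)).items():
    print(k,proj('scene',e+d).round(1),((proj('scene',e+d)-[240,180])*7).round(0))
# draw predicted ellipse
im=cv2.imread('pics/m2_scene_full.png');c=cv2.resize(im[180:280,240:320],None,fx=7,fy=7,interpolation=cv2.INTER_CUBIC)
for a in np.linspace(0,2*np.pi,60):
    p=e+[.0015,.0145*np.cos(a),.0055+.019*np.sin(a)]
    q=(proj('scene',p)-[240,180])*7; cv2.circle(c,tuple(int(x) for x in q),1,(0,0,255),-1)
for p in([.583,-.1973,.2435],[.589,-.1973,.225],[.654,-.1973,.225]):
    q=(proj('scene',p)-[240,180])*7; cv2.circle(c,tuple(int(x) for x in q),3,(0,255,0),-1)
cv2.imwrite('pics/m2o.png',c)
E
```

```text
L [262.7 224.8] [159. 314.]
R [271.5 217.3] [220. 261.]
apex [267.2 215.7] [190. 250.]
mid [267.3 218.6] [191. 270.]
hL [263.4 228.7] [164. 341.]
hR [270.6 222.5] [214. 298.]
```

View pics/m2o.png

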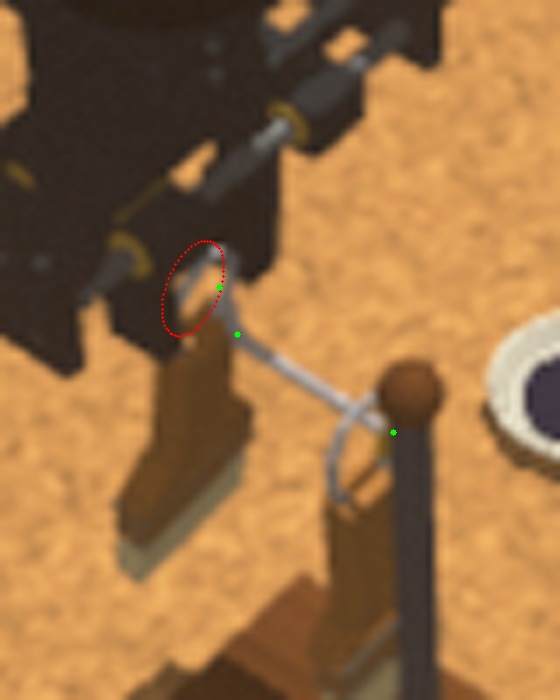

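move_arm([
  [255,0.007,0,0,0],
  [255,0.008,0,0,0],
  [255,0,0,0,0],
])

```text
time: 38.47
eef_pos: [0.585, -0.1971, 0.2294]
tool_rot: [-90.3, 0.7, 0.1]
force: [1.1, 0.3, -0.9]
finger_gap: 0.0313
```

```bash
python3 st.py; python3 - <<'E'
from snap import *
snap('m3',dict(scene=(250,190,310,260,10)))
E
```

```text
38.4667 [ 0.585  -0.1971  0.2294] [-90.34   0.67   0.13] [ 25.8  40.6 -21.3  90.8  17.9  52.6  88.2] [ 1.1  0.3 -0.9] 0.0313
```

View pics/m3_scene.png

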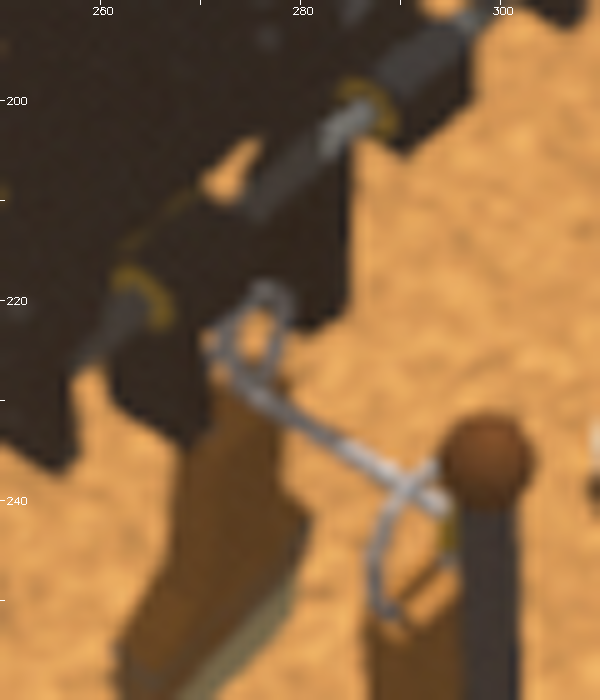

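move_arm([
  [255,0.006,0,0,0],
  [255,0.006,0,0,0],
  [255,0.004,0,0,0],
  [255,0,0,0,0],
])

```text
time: 38.85
eef_pos: [0.6005, -0.1969, 0.229]
tool_rot: [-90.3, 0.7, 0.1]
force: [0.3, 0.3, 0.6]
finger_gap: 0.0314
```

```bash
python3 st.py; python3 - <<'E'
from snap import *
snap('m4',dict(scene=(250,190,310,260,10)))
E
```

```text
38.85 [ 0.6005 -0.1969  0.229 ] [-90.34   0.71   0.15] [ 25.1  41.8 -21.2  88.1  17.8  54.1  88.3] [0.3 0.3 0.6] 0.0314
```

View pics/m4_scene.png

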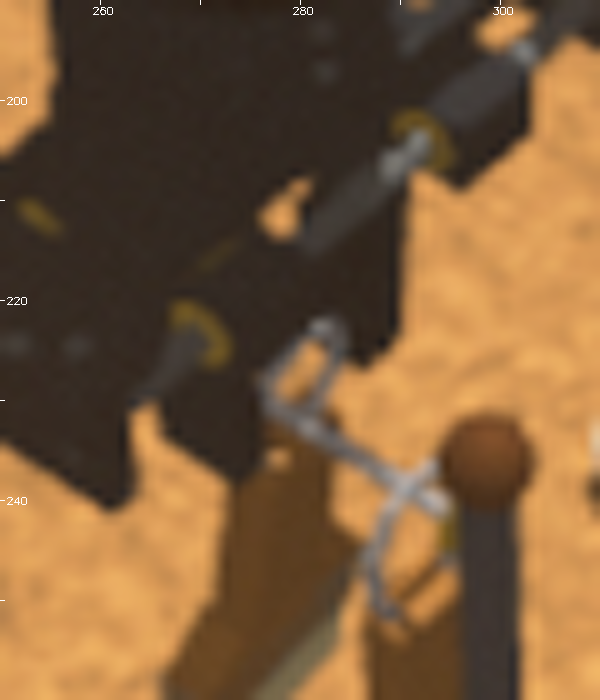

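move_arm([
  [255,0,0.006,0,0],
  [255,0,0.006,0,0],
  [255,0,0.005,0,0],
  [255,0,0,0,0],
])

```text
time: 39.23
eef_pos: [0.5978, -0.1973, 0.2104]
tool_rot: [-90.3, 1.0, 0.1]
force: [-0.8, 0.6, -0.6]
finger_gap: 0.0311
```

```bash
python3 st.py; python3 - <<'E'
from snap import *
snap('m5',dict(scene=(250,190,310,260,10)))
E
```

```text
39.2333 [ 0.5978 -0.1973  0.2104] [-90.32   0.96   0.12] [ 25.   42.9 -20.8  89.4  18.4  52.   87.8] [-0.8  0.6 -0.6] 0.0311
```

View pics/m5_scene.png

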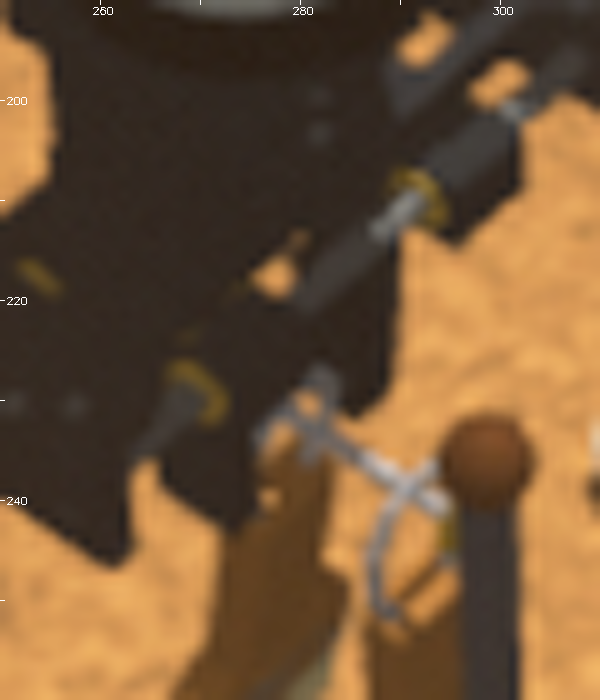

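move_arm([
  [255,0.004,0.002,0,0],
  [255,0,0.002,0,0],
  [255,0,0,0,0],
])

```text
time: 39.53
eef_pos: [0.6032, -0.1973, 0.2077]
tool_rot: [-90.3, 0.8, 0.1]
force: [-0.3, -0.4, -1.3]
finger_gap: 0.0315
```

move_arm([
  [255,0,0.002,0,0],
  [255,0,0,0,0],
])

```text
time: 39.7
eef_pos: [0.6031, -0.1974, 0.2059]
tool_rot: [-90.4, 0.8, 0.1]
force: [0.4, 0.0, -0.5]
finger_gap: 0.0314
```

```bash
python3 st.py; python3 - <<'E'
from snap import *
snap('m6',dict(scene=(250,190,310,260,10)))
E
```

```text
39.7 [ 0.6031 -0.1974  0.2059] [-90.36   0.77   0.12] [ 24.8  43.5 -20.6  88.9  18.6  51.7  87.7] [ 0.4  0.  -0.5] 0.0314
```

View pics/m6_scene.png

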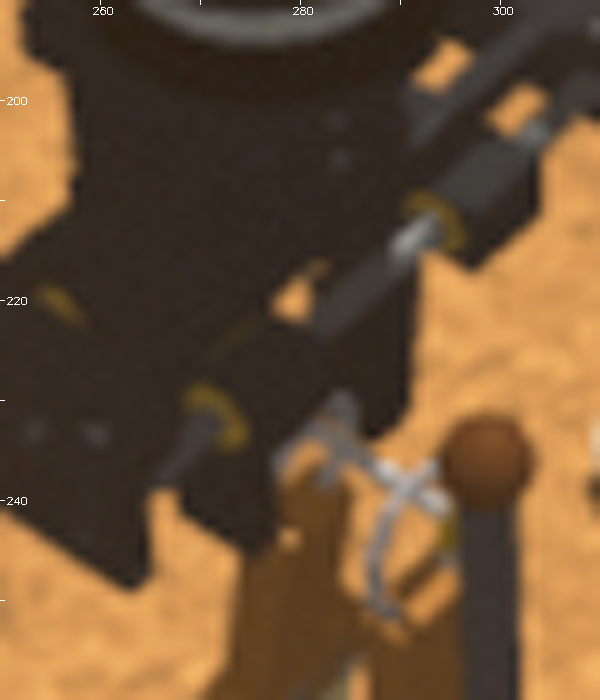

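move_arm([
  [255,-0.005,0.001,0,0],
  [255,0,0.002,0,0],
  [255,0,0,0,0],
])

```text
time: 40.0
eef_pos: [0.5982, -0.1977, 0.2048]
tool_rot: [-90.4, 0.7, 0.1]
force: [-2.3, 0.1, 8.7]
finger_gap: 0.0314
```

move_arm([
  [255,0,0.002,0,0],
  [255,0,0,0,0],
  [255,0,0,0,0],
])

```text
time: 40.25
eef_pos: [0.5987, -0.1978, 0.2044]
tool_rot: [-90.4, 0.6, 0.1]
force: [-3.8, 0.8, 16.9]
finger_gap: 0.0317
```

```bash
python3 st.py; python3 - <<'E'
from snap import *
snap('m7',dict(scene=(250,190,310,260,10)))
E
```

```text
40.25 [ 0.5987 -0.1978  0.2044] [-9.045e+01  5.700e-01  9.000e-02] [ 25.   43.2 -20.6  90.   18.8  50.8  87.4] [-3.8  0.8 16.9] 0.0317
```

View pics/m7_scene.png

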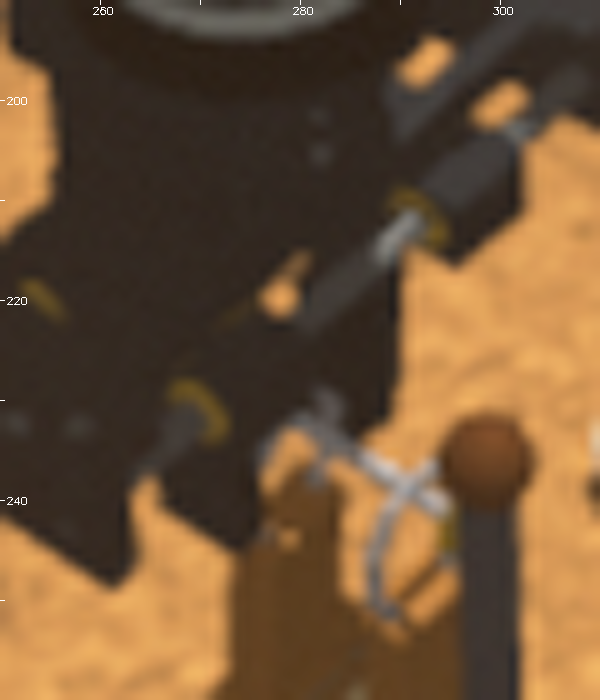

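move_arm([
  [255,0,-0.002,0,0],
  [255,0,0,0,0],
])

```text
time: 40.47
eef_pos: [0.5983, -0.1977, 0.205]
tool_rot: [-90.4, 0.7, 0.1]
force: [-0.9, 1.3, 8.7]
finger_gap: 0.0311
```

move_arm([
  [164,0,0,0,0],
  [162,0,0,0,0],
  [161,0,0,0,0],
  [160,0,0,0,0],
  [160,0,0,0,0],
  [160,0,0,0,0],
  [159,0,0,0,0],
  [159,0,0,0,0],
])

```text
time: 41.13
eef_pos: [0.5975, -0.1973, 0.2026]
tool_rot: [-90.3, 0.9, 0.1]
force: [0.1, 0.2, -0.0]
finger_gap: 0.0331
```

```bash
python3 st.py; python3 - <<'E'
from snap import *
snap('m8',dict(scene=(240,190,310,290,7)))
E
```

```text
41.1333 [ 0.5975 -0.1973  0.2026] [-90.34   0.85   0.12] [ 25.   43.3 -20.6  90.   18.8  50.9  87.5] [ 0.1  0.2 -0. ] 0.0331
```

View pics/m8_scene.png

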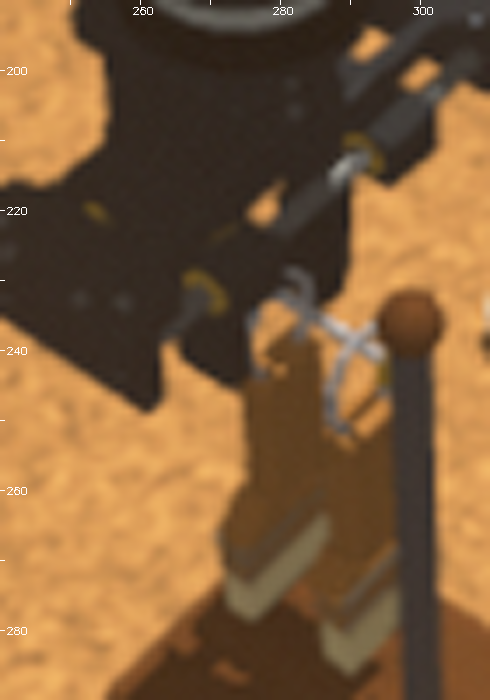

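move_arm([
  [150,0,0,0,0],
  [140,0,0,0,0],
  [125,0,0,0,0],
  [110,0,0,0,0],
  [110,0,-0.006,0,0],
  [110,0,-0.01,0,0],
  [110,0,-0.015,0,0],
  [110,0,-0.02,0,0],
])

```text
time: 41.85
eef_pos: [0.5981, -0.197, 0.2545]
tool_rot: [-90.3, 0.9, 0.1]
force: [0.2, 0.2, 0.3]
finger_gap: 0.05
```

move_arm([
  [110,0,-0.025,0,0],
  [110,0,-0.03,0,0],
  [110,-0.03,0,0,0],
  [110,-0.04,0,0,0],
  [110,-0.04,0,0,0],
  [110,-0.03,0,0,0],
  [110,0,0,0,0],
  [110,0,0,0,0],
])

```text
time: 42.52
eef_pos: [0.4584, -0.1975, 0.3123]
tool_rot: [-90.4, 0.7, 0.0]
force: [-0.4, 1.1, 0.4]
finger_gap: 0.0502
```

```bash
python3 st.py; python3 - <<'E'
from snap import *
snap('n1',dict(scene=(240,180,340,300,6),top=(225,150,425,290,4)))
E
```

```text
42.5167 [ 0.4584 -0.1975  0.3123] [-9.044e+01  7.200e-01  5.000e-02] [ 33.7  26.  -24.3 104.4  13.8  53.1  93.1] [-0.4  1.1  0.4] 0.0502
```

View pics/n1_scene.png

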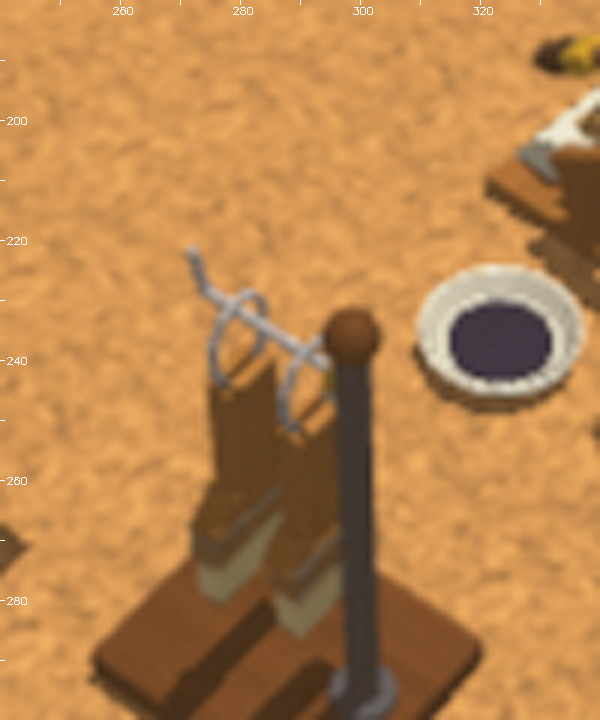

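View pics/n1_top.png

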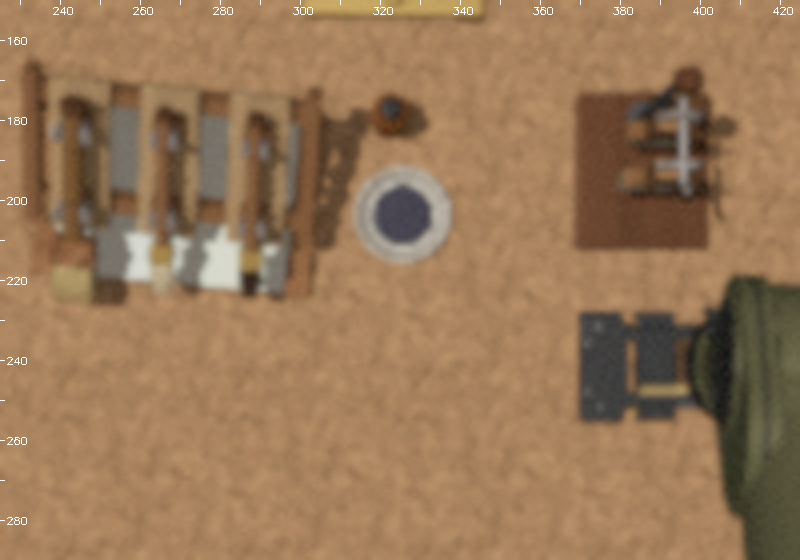

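move_arm([
  [110,-0.02,0,0,0],
  [110,0,0,0,0],
  [110,0,0,0,0],
  [110,0,0,0,0],
  [110,0,0,0,0],
  [110,0,0,0,0],
  [110,0,0,0,0],
  [110,0,0,0,0],
])

```text
time: 43.28
eef_pos: [0.4398, -0.197, 0.3112]
tool_rot: [-90.3, 0.8, 0.1]
force: [0.9, -0.6, 0.1]
finger_gap: 0.0499
```

```bash
python3 st.py; python3 - <<'E'
from snap import *
snap('n2',dict(scene=(240,130,430,300,4)))
a=cv2.imread('pics/scene0.png');b=cv2.imread('pics/n2_scene_full.png');c=cv2.imread('pics/n1_scene_full.png')
print('sway',cv2.absdiff(b,c)[215:300,260:330].max())
for nm,(x0,y0,x1,y1) in dict(dish=(305,220,340,250),dropper=(340,225,358,252),jar=(380,130,402,160),bowl=(165,305,215,352),weight=(355,245,400,290),stand=(255,265,322,315),dried=(328,184,372,196)).items():
    print(nm,cv2.absdiff(a,b)[y0:y1,x0:x1].mean().round(2))
E
```

```text
43.2833 [ 0.4398 -0.197   0.3112] [-90.34   0.77   0.13] [ 34.8  24.7 -24.6 107.   13.4  51.8  93.9] [ 0.9 -0.6  0.1] 0.0499
sway 6
dish 8.39
dropper 5.33
jar 8.56
bowl 11.81
weight 8.23
stand 8.06
dried 8.79
```

View pics/n2_scene.png

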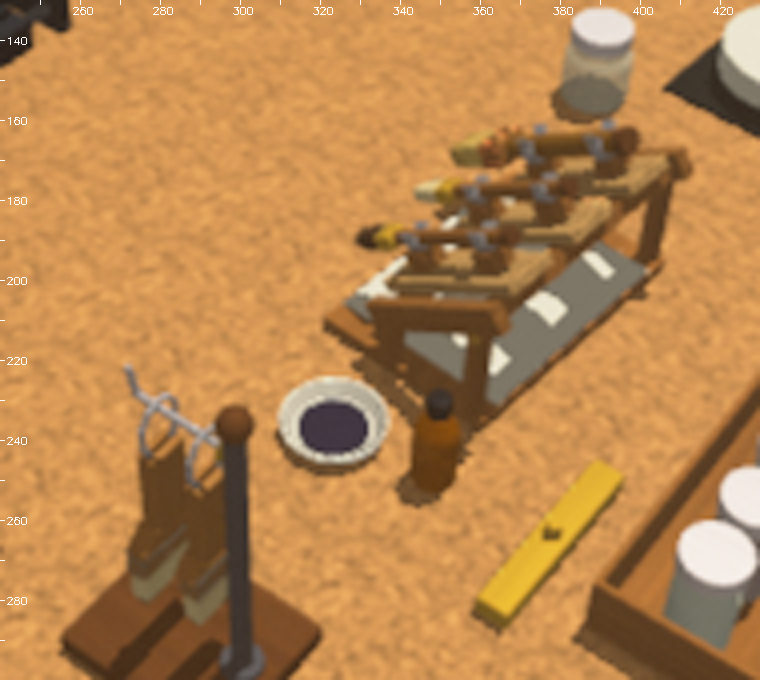

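```bash
python3 -c "
from cell import bot
print(bot.close_job())"
```

```text
the job is handed in; nothing more can be done
None
```

I put all three brushes away in the order asked and handed the job in at about 43 s of the 72 s allowed; no verdict was reported.

- **Thick and slim brushes:** Each is in the free clip pair of its size, bristles downhill. I pressed each until the force climbed to about 28 N, past the snap. In the pictures the lips of both clips stand above each handle, and the slim brush lies exactly like its twin. The thick brush's knob lay within about 1 px of where it should be when fully home.
- **Flat brush:** It hangs by its wire loop next to the other brush, apart from it. Both hang straight, and neither moved between the last two pictures.
- **Everything else:** The other things look unmoved. The picture comparison was not conclusive on its own, because the whole image had shifted slightly in brightness (6–9 grey levels on most things, 12 on the bowl).

Some things did not go as planned:
- **Repositioning:** Both round brushes lay too close for the arm to grip them mid-handle, so I first pulled them outwards along the table.
- **Contact with the dried brush:** While doing this, the gripper's body touched it at about 7 N. It still sits in its clips as before.
- **Tool tilt:** The tool stayed about 1° off vertical after a joint reached its limit.
- **Camera disagreement:** The two views disagreed by 4–8 mm at table level and up to 10 mm at the rack, so I corrected against the arm's own position and kept looking as I went.

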